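# Rod-carry waxed stone rings to the drying rack and set the fan

### The job

The stone rings lying at the foot of the chute are freshly waxed, so the gripper must not touch them: take the threading rod from its holder by its handle, thread it through the bore of each ring in turn and carry them to the steel drying rack, leaving every ring standing on the rack with its bore level, clear of its neighbours. Then put the rod back in its holder as you found it, and last of all slide the fan's fader until it is level with the red mark. Leave the nodule, the jar and the rubber lid where they are.

Things in the scene. Friction and masses are not known exactly. Their poses are not given: they have to be found in the camera images.
- ring1: malachite green stone ring (may be absent): hexagonal, 44 mm across flats (51 over corners), 40 mm long, about 0.1 kg; hexagonal bore 24 mm across flats right through along its own x. Origin: middle of the bore, 22 mm above what it stands on. Starts lying on a flat on the board at the foot of the chute, bore level, within 15 degrees of world y. Knocked, it may roll to another flat, bore still level
- ring2: red-brown jasper stone ring (may be absent): hexagonal, 44 mm across flats (51 over corners), 40 mm long, about 0.1 kg; hexagonal bore 24 mm across flats right through along its own x. Origin: middle of the bore, 22 mm above what it stands on. Starts lying on a flat on the board at the foot of the chute, bore level, within 15 degrees of world y. Knocked, it may roll to another flat, bore still level
- ring3: blue-grey agate stone ring (may be absent): hexagonal, 44 mm across flats (51 over corners), 40 mm long, about 0.1 kg; hexagonal bore 24 mm across flats right through along its own x. Origin: middle of the bore, 22 mm above what it stands on. Starts lying on a flat on the board at the foot of the chute, bore level, within 15 degrees of world y. Knocked, it may roll to another flat, bore still level
- ring4: honey-yellow calcite stone ring (may be absent): hexagonal, 44 mm across flats (51 over corners), 40 mm long, about 0.1 kg; hexagonal bore 24 mm across flats right through along its own x. Origin: middle of the bore, 22 mm above what it stands on. Starts lying on a flat on the board at the foot of the chute, bore level, within 15 degrees of world y. Knocked, it may roll to another flat, bore still level
- rod_grip (a point): grip point on the threading rod's upright wooden handle: 30 mm along x, 16 mm thick along y (grip there), 88 mm tall, 22 mm of it above this point. A level steel rod, 8 mm thick, 58 mm below this point, runs from the handle along x; its free part lies 15 to 115 mm ahead of the handle's centre line. The handle ends 8 mm below the rod's axis. z up. 0.11 kg in all
- rod_tip (a point): the free end of the rod, on its axis, 115 mm ahead of the handle's centre line
- holder_grip (a point): where rod_grip is when the rod is home in its fixed holder (x along the rod, z up). The handle's foot stands between two black cheeks (tops 33 mm below this point) and low end stops, 3 mm play each side; the rod lies in a 14 mm wide fork 85 mm ahead. The tool lifts straight up out of it and goes back straight down
- holder_tip (a point): where rod_tip is when the rod is home in its holder
- rack_deck (a point): centre of the top of the drying rack's deck of steel rods, fixed, 30 mm above the board (48 mm above the table). x: across the rack, roughly to world +y, the way bores should run; y: along it, towards the robot; z up. Deck 140 (x) by 290 mm (y), a rim bar round it 6 mm high; room for four rings side by side along y, 66 mm apart
- fader (a joint): place of the fan's fader on its track, m: 0 at the end nearest the robot, up to 0.12 away from the robot; stays where left, about 1.5 N to move
- fader_top (a point): centre of the top of the fader's black grip: 28 mm across the track, 20 mm along it, 40 mm tall, over a 14 mm high, 40 mm wide aluminium track lying on the board
- fader_base: the fader's track, fixed, 170 mm long; its y axis runs along the track the way the fader value grows (away from the robot). Origin: middle of its underside; the grip's centre is at y = -0.06 + the joint value
- mark: red T-shaped pointer, 12 mm tall, on the board just left of the track, its thin bar pointing at the track; the grip's centre should be level with this origin along the track. Axes as the track's
- nodule: bystander: lumpy green malachite nodule, about 70 mm, 48 mm high, loose on the board; origin at its underside
- jar: bystander: frosted glass jar with a steel cap, 64 mm wide, 70 mm tall, loose on the board; origin at its underside
- rubber_lid: bystander: black rubber lid, a disc 72 mm wide, 12 mm thick, loose on the board; origin at its underside
There are look-alikes about, which are no part of the job. What is meant by the ring1 is not pink or purple, and is the smaller of those in its own colour.

How it is judged:
By the outcome, as a careful person would: the job done as asked, in the order asked, and still so for the second after the job is handed in, with the robot touching nothing.
Of ring1, ring2, ring3, ring4 only 3 to 4 are there at a start; the rules pass over those that are not, and their reading is None.
At some moment in a run one of ring1, ring2, ring3, ring4 may be knocked a few centimetres aside while the robot is not near it.
It also fails if it takes over 210 s, if anything falls off the work surface, if the arm or the gripper's body presses on something with over 40 N, if the wrist force passes 120 N, or if a joint passes its speed limit or range.

### The arm

A 6-joint arm with a two-finger parallel gripper is mounted at the origin on the work surface. World frame = base frame: x ahead of the robot, y to its left, z up, the work surface at z = 0. Lengths are in m, angles in rad, forces in N, time in s.
With the tool pointing down it reaches from about 0.35 to 0.975 m from the base axis. Payload 4.9 kg.
Tool frame: the origin (TCP) lies on the centre line of the jaws, within the pads' length; the fingertips stand 14 mm ahead of it and the grasp point (between the pads) lies 5 mm behind it; z points along the fingers, y is the line along which they close (so a half turn about z gives the same grasp; the last joint's range is limited). The gripper opens to 85 mm and grips with 20 to 120 N. Pads are 22 mm wide; open, the fingers measure 114 mm over their backs; the gripper's body (76 mm by 85 mm) begins 54 mm behind the grasp point. The pads swing forward as they close: fully open they stand 13 mm farther back than shut.
Start: joints at [1.23, 0.053, 1.613, -0, 1.476, -0.119], TCP at [0.137, 0.61, 0.245] pointing down, gripper open.
Joint ranges: [-3.01, 3.01], [-1.01, 2.22], [0.06, 2.58], [-1.02, 4.17], [0.09, 2.62], [-3.14, 3.14]. Speed limits (rad/s): [2.57, 2.57, 3.14, 3.14, 3.14, 3.14].

### API

Orientations are given as a unit quaternion [w, x, y, z].
In Python, from plant import * gives the robot as it stands.
- The arm moves only by the tool send_rows, never from a script. Its argument "steps" is a list of rows, each an object with "translation": the shift along the tool's x, y, z in cm, a list of three; "delta_rot": the turn, a rotation vector about the tool's x, y, z in rad, a list of three; "jaw": the finger opening in cm, from 0 to 8.54. In form: [{"translation": [dx, dy, dz], "delta_rot": [rx, ry, rz], "jaw": jaw}, ...]. A call has exactly 8 rows; each row is the pose to reach, as a shift and turn from the pose commanded when the call began, along the tool's axes at that moment; what a row does not reach only later rows make up. A row lasts 1/10 s, in which the tool goes at most 50 mm and 8.59 degrees, less where a joint would pass 70% of its speed; a pose out of reach is approached as far as the arm can. A call with a gripper value outside its range is refused whole. The fingers move at their own pace and stop on an object; the grip force is fixed at half the most. Time passes only in rows, so rows that repeat a pose let the fingers close, or fill a call up. It gives the time, the measured TCP pose, the force, the opening and the grip force at its end, in the units of the state.
- state(): the state, without advancing time (a new reading comes with each control period).
- grab_frame(name): name is "scene" or "side" or "wrist"; returns a dict with "pixels" (420x560x3 uint8, blue, green, red), "range_z" (420x560 float32, m along the optical axis (not along the pixel's ray), 0 where there is no reading), "fx", "fy", "cx", "cy" (pixels), "rvec" (rotation vector, rad) and "tvec" (3), from world to camera coordinates, as OpenCV has them. Camera axes: x right, y down, z forward; pixel columns grow to the right and rows downward; lengths in m; the calibration is good to about 2 mm. A picture is of the moment at which its call begins.
- job_done(): hands the job in; it is judged then, once.
The state is a dict: "time": time; "joint_pos": joint angles; "joint_vel": joint speeds; "joint_efforts": joint torques, N m; "tool_pos": TCP position; "tool_rot": TCP orientation; "contact_force": force on the tool from outside, world axes, zero at the start; "ft_torque": the same for the moment, N m; "gripper_width": opening from 0.0 (shut) to 1.0 (fully open); "grasp_force": force on a finger pad.
Only numpy, scipy, OpenCV 4.12 (cv2) and the standard library are available. Lean on these libraries where they do the work, as an engineer would, in place of code of your own. Each camera call takes 0.05 s, during which the arm holds its last target. There are 200 camera calls.

## Working session

There is one attempt and no reset: what is moved stays moved. The work goes in short steps, Python scripts to look and compute and a tool call to move; the robot and the scene stay as the last step left them, time stands still between calls to the robot, and variables do not carry over. Pictures are saved under pics/ and viewed, at most 14 in all, crops included, and the job is handed in when it is done.

Besides the shell and the picture viewer there is one more tool, called as name(argument=value, ...), one argument or row to a line, values as JSON. send_rows: Moves the arm, as the interface text tells. Its arguments: {"type":"object","properties":{"steps":{"type":"array","items":{"type":"object","properties":{"translation":{"type":"array","items":{"type":"number"}},"delta_rot":{"type":"array","items":{"type":"number"}},"jaw":{"type":"number"}}}}},"required":["steps"]}

```bash
mkdir -p pics; ls; cat > h.py <<'E'
from plant import *
import numpy as np, cv2
def grab(n):
    f=grab_frame(n); f['R']=cv2.Rodrigues(np.array(f['rvec'],float))[0]; f['t']=np.array(f['tvec'],float).ravel(); return f
def cloud(f):
    z=f['range_z']; v,u=np.mgrid[:420,:560]
    P=np.stack([(u-f['cx'])/f['fx']*z,(v-f['cy'])/f['fy']*z,z],-1)
    W=(P-f['t'])@f['R']; W[z==0]=np.nan
    return W
E
python3 - <<'E'
from h import *
for n in ['scene','side','wrist']:
    f=grab(n); cv2.imwrite(f'pics/{n}0.png',f['pixels']); np.savez(f'{n}0.npz',**{k:f[k] for k in f})
    print(n,-f['R'].T@f['t'],f['R'][2])
print(state())
E
```

```text
pics
scene [ 1.51497112 -0.17561304  0.98020594] [-0.73932999  0.14588593 -0.65734958]
side [0.40159755 0.70230043 0.81751127] [ 0.11242928 -0.67456569 -0.72960317]
wrist [0.05882541 0.62844054 0.37266804] [ 0.30339382 -0.06970167 -0.95031251]
{'time': 0.15, 'joint_pos': array([ 1.23001939e+00,  5.32136070e-02,  1.61396516e+00,  6.70476641e-06,
        1.47599571e+00, -1.18981437e-01]), 'joint_vel': array([-6.00452194e-04,  5.31921366e-05, -4.83773538e-03, -8.75062382e-04,
       -6.68330354e-04, -1.44262454e-03]), 'joint_efforts': array([ 4.60430601e-04, -3.94235086e+01, -3.70725596e+01, -1.29510117e-04,
        4.49414554e-03, -7.85350665e-06]), 'tool_pos': array([0.13732115, 0.60925929, 0.24434824]), 'tool_rot': array([-1.83466893e-04,  1.10670865e-01,  9.93856798e-01, -7.69347867e-04]), 'contact_force': array([-0.08062165,  1.27843461, -0.7948596 ]), 'ft_torque': array([-0.04475215, -0.01192639, -0.01963748]), 'grasp_force': 0.0, 'gripper_width': 1.0010713121572554}
```

View pics/scene0.png

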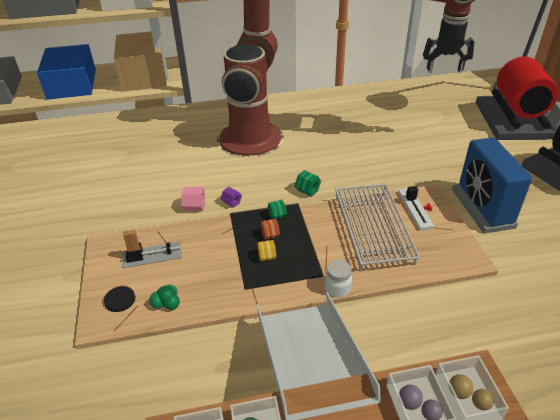

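View pics/side0.png

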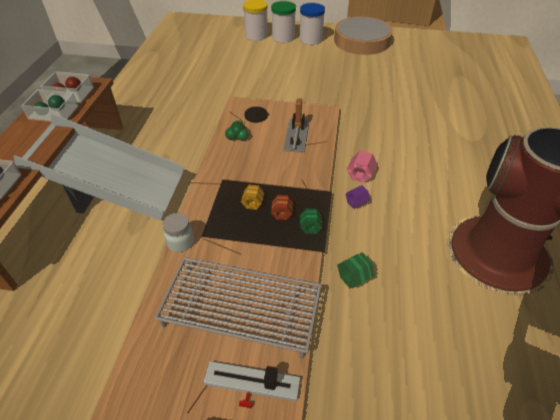

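The scene view shows green (277,210), red (270,229) and yellow (267,250) rings on the black mat. The rod and holder are at (131,245), the rack around (375,225) and the fader at (412,195) with its mark at (430,207). The big green ring at (308,183) is a decoy, and ring3 is absent.

```bash
cat >> h.py <<'E'
def load(n):
    d=np.load(f'{n}0.npz'); return {k:(d[k] if d[k].ndim else d[k].item()) for k in d.files}
def hsv(f): return cv2.cvtColor(f['pixels'],cv2.COLOR_BGR2HSV)
H={'green':((60,100,40),(85,255,255)),'red':((2,140,60),(12,255,255)),'yellow':((18,150,100),(28,255,255)),'mark':((172,150,60),(180,255,255))}
E
python3 - <<'E'
from h import *
for n in ['scene','side']:
    f=load(n); W=cloud(f); h=hsv(f); np.set_printoptions(precision=4,suppress=True)
    X,Y,Z=W[...,0],W[...,1],W[...,2]
    print(n,'board z',np.nanmedian(Z[(abs(X-.6)<.3)&(abs(Y)<.45)&(Z<.04)&(Z>.01)]))
    pts={'scene':dict(green=(277,210),red=(270,229),yellow=(267,250),handle=(131,238),jar=(339,270),fader=(412,190),mark=(429,206),rod=(165,248),rackc=(375,225),lid=(120,298),nod=(166,297),decoy=(308,183)),
     'side':dict(green=(312,215),red=(283,203),yellow=(253,192),handle=(299,105),fader=(271,374),mark=(246,401),rod=(296,142))}[n]
    for k,(u,v) in pts.items(): print(k,h[v,u],W[v,u])
    # ring tops: mask by z > board & near
    for k in ['green','red','yellow']:
        u,v=pts[k]; c=W[v,u]
        lo,hi={'green':(50,90),'red':(0,14),'yellow':(17,32)}[k]
        m=(h[...,0]>=lo)&(h[...,0]<=hi)&(h[...,1]>120)&(np.hypot(X-c[0],Y-c[1])<.045)&(Z>.025)
        P=W[m]; zt=np.percentile(P[:,2],98); T=P[P[:,2]>zt-.004][:,:2].astype(np.float32)
        print(k,'n',m.sum(),'ztop',zt,'bbox',P.min(0),P.max(0),'top rect',cv2.minAreaRect(T))
E
```

```text
scene board z 0.019328346195689662
green [ 74 194 113] [0.4607 0.0064 0.0575]
red [  8 177 156] [ 0.5278 -0.0256  0.0538]
yellow [ 22 181 185] [ 0.6059 -0.0476  0.057 ]
handle [ 13 149 125] [ 0.5275 -0.3761  0.0943]
jar [ 21  21 171] [0.7369 0.1007 0.0873]
fader [ 0  6 42] [0.4771 0.3896 0.0727]
mark [  1 206 171] [0.5118 0.4321 0.0346]
rod [ 22  24 160] [ 0.5181 -0.3023  0.0338]
rackc [ 17 110 190] [0.54   0.2642 0.0209]
lid [30 25 41] [ 0.6632 -0.4118  0.0327]
nod [ 73 191 107] [ 0.7052 -0.3018  0.0573]
decoy [ 75 188  84] [0.3538 0.1197 0.0505]
green n 262 ztop 0.06606623389086938 bbox [ 0.4205 -0.0129  0.025 ] [0.4673 0.0335 0.0675] top rect ((0.44311192631721497, 0.009017310105264187), (0.02781672030687332, 0.036621831357479095), 6.346616744995117)
red n 292 ztop 0.06689070806142924 bbox [ 0.4939 -0.0458  0.0257] [ 0.5429 -0.0023  0.0676] top rect ((0.5154260396957397, -0.02381252497434616), (0.029876574873924255, 0.039415329694747925), 2.53668212890625)
yellow n 311 ztop 0.06615159818962064 bbox [ 0.5743 -0.0671  0.0263] [ 0.6175 -0.0267  0.068 ] top rect ((0.5948476791381836, 
[... 353 characters left out ...]
218 157] [0.5042 0.4356 0.0289]
rod [14 69 63] [ 0.5162 -0.2956  0.0232]
green n 306 ztop 0.06288326815044389 bbox [ 0.4164 -0.0076  0.0251] [0.4663 0.0358 0.0642] top rect ((0.44026675820350647, 0.011949099600315094), (0.02763155847787857, 0.03875637426972389), 6.987308502197266)
red n 413 ztop 0.06258864351089816 bbox [ 0.4884 -0.0447  0.025 ] [0.5406 0.0005 0.0644] top rect ((0.5134974718093872, -0.02243671752512455), (0.028959237039089203, 0.0411062128841877), 9.539440155029297)
yellow n 394 ztop 0.0628190678522938 bbox [ 0.5663 -0.0686  0.025 ] [ 0.6168 -0.0231  0.0642] top rect ((0.5912854075431824, -0.04512074589729309), (0.028216060250997543, 0.04240015894174576), 1.2555855512619019)
```

```bash
python3 - <<'E'
from h import *
f=load('side'); a=f['pixels'][:,:]; 
c=cv2.resize(a[80:260,190:380],None,fx=4,fy=3.3,interpolation=cv2.INTER_CUBIC)[:600,:800]; cv2.imwrite('pics/sc.png',c)
E
```

```text
(no output)
```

View pics/sc.png

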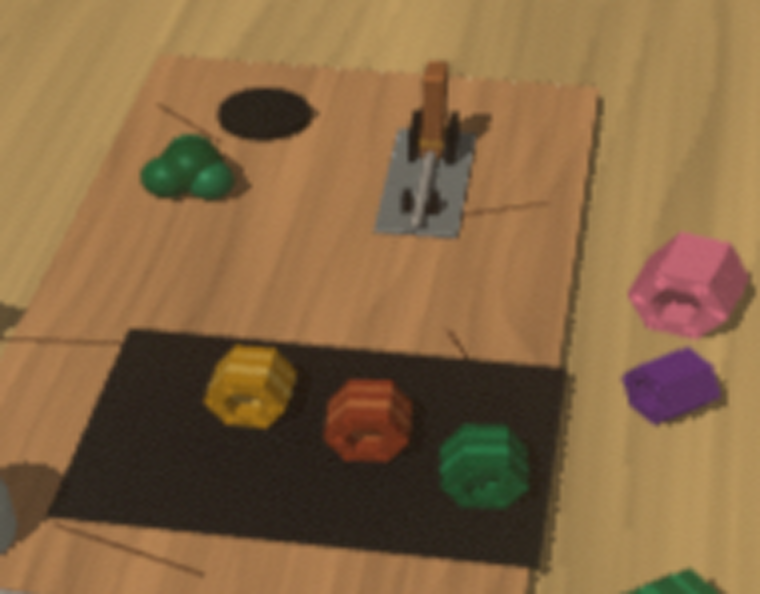

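The crop shows three upright hexagonal rings, bores facing the camera, and the rod in its holder pointing toward the mat. I'll move the wrist camera over the rings first.

send_rows(
  steps=[
    {"translation": [-3,-3.4,-0.5],"delta_rot": [0,0,0.08],"jaw": 8.5},
    {"translation": [-6,-6.8,-1],"delta_rot": [0,0,0.16],"jaw": 8.5},
    {"translation": [-9.3,-10.2,-1.5],"delta_rot": [0,0,0.24],"jaw": 8.5},
    {"translation": [-12.5,-13.7,-2],"delta_rot": [0,0,0.32],"jaw": 8.5},
    {"translation": [-15.6,-17.2,-2.5],"delta_rot": [0,0,0.4],"jaw": 8.5},
    {"translation": [-18.7,-20.7,-3],"delta_rot": [0,0,0.48],"jaw": 8.5},
    {"translation": [-21.8,-24.1,-3.5],"delta_rot": [0,0,0.56],"jaw": 8.5},
    {"translation": [-25,-27.6,-4],"delta_rot": [0,0,0.64],"jaw": 8.5},
  ],
)

```text
time: 0.95
tool_pos: [0.3209, 0.2837, 0.2853]
tool_rot: [0.0, 0.419, 0.908, 0.0]
contact_force: [1.3, 0.1, 0.1]
gripper_width: 0.995
grasp_force: 0.0
```

```bash
cat >> h.py <<'E'
from scipy.spatial.transform import Rotation as Ro
def pose():
    s=state(); q=s['tool_rot']; return s['tool_pos'],Ro.from_quat([q[1],q[2],q[3],q[0]])
def go(p,yaw):
    """print shift (cm, tool axes) and turn from here to TCP p, tool x at world angle yaw, pointing down"""
    p0,R0=pose(); c,s=np.cos(yaw),np.sin(yaw)
    Rt=Ro.from_matrix(np.array([[c,s,0],[s,-c,0],[0,0,-1]]))
    print('at',p0.round(4),'yaw',round(float(np.arctan2(*R0.as_matrix()[1::-1,0])),4),'-> t',(R0.inv().apply(np.array(p)-p0)*100).round(2),'r',(R0.inv()*Rt).as_rotvec().round(3))
E
python3 -c "
from h import *
go([.515,-.06,.3],np.pi/2)"
```

```text
at [0.3209 0.2837 0.2853] yaw 2.2772 -> t [-38.75  -7.55  -1.47] r [0.    0.    0.706]
```

send_rows(
  steps=[
    {"translation": [-4.8,-0.9,-0.2],"delta_rot": [0,0,0.09],"jaw": 8.5},
    {"translation": [-9.7,-1.9,-0.4],"delta_rot": [0,0,0.18],"jaw": 8.5},
    {"translation": [-14.5,-2.8,-0.6],"delta_rot": [0,0,0.27],"jaw": 8.5},
    {"translation": [-19.4,-3.8,-0.8],"delta_rot": [0,0,0.36],"jaw": 8.5},
    {"translation": [-24.2,-4.7,-1],"delta_rot": [0,0,0.45],"jaw": 8.5},
    {"translation": [-29,-5.6,-1.2],"delta_rot": [0,0,0.54],"jaw": 8.5},
    {"translation": [-33.9,-6.6,-1.4],"delta_rot": [0,0,0.63],"jaw": 8.5},
    {"translation": [-38.7,-7.6,-1.5],"delta_rot": [0,0,0.706],"jaw": 8.5},
  ],
)

```text
time: 1.75
tool_pos: [0.5155, -0.0599, 0.3003]
tool_rot: [0.0, 0.707, 0.707, 0.0]
contact_force: [1.2, 0.1, 0.8]
gripper_width: 0.998
grasp_force: 0.0
```

```bash
python3 - <<'E'
from h import *
f=grab('wrist'); cv2.imwrite('pics/w1.png',f['pixels']); np.savez('wr0.npz',**f)
print(-f['R'].T@f['t'],f['R'][2])
go([.515,-.36,.3],np.pi/2)
W=cloud(f);h=hsv(f);X,Y,Z=W[...,0],W[...,1],W[...,2]
for k,c,(lo,hi) in [('green',(.4417,.0105),(50,90)),('red',(.5145,-.023),(0,14)),('yellow',(.593,-.0463),(17,32))]:
    m=(h[...,0]>=lo)&(h[...,0]<=hi)&(h[...,1]>100)&(np.hypot(X-c[0],Y-c[1])<.045)&(Z>.025)
    P=W[m]; zt=np.percentile(P[:,2],95); T=P[P[:,2]>zt-.003][:,:2].astype(np.float32)
    print(k,m.sum(),zt,cv2.minAreaRect(T),P.min(0),P.max(0))
E
```

```text
[0.51492227 0.02144093 0.42876215] [ 2.91065111e-04 -3.10805379e-01 -9.50473530e-01]
at [ 0.5177 -0.0655  0.2996] yaw 1.5627 -> t [-29.45  -0.03   0.1 ] r [ 0.001  0.005 -0.008]
green 1619 0.06311636146849996 ((0.4404892027378082, 0.011662816628813744), (0.02816244214773178, 0.03998058661818504), 8.394665718078613) [ 0.41276893 -0.01109255  0.03857165] [0.46774784 0.03454811 0.06422512]
red 1645 0.3583939397813106 ((0.5197908878326416, -0.04806029424071312), (0.04370324686169624, 0.006924868561327457), 9.476229667663574) [ 0.48770706 -0.04958774  0.02541573] [5.40774297e-01 1.24055659e-04 3.64168503e-01]
yellow 1648 0.347298027725465 ((0.5746344923973083, -0.05786807835102081), (0.03308643028140068, 0.016654398292303085), 62.610931396484375) [ 0.56147901 -0.07112249  0.02503635] [ 0.61762523 -0.02478875  0.36284982]
```

View pics/w1.png

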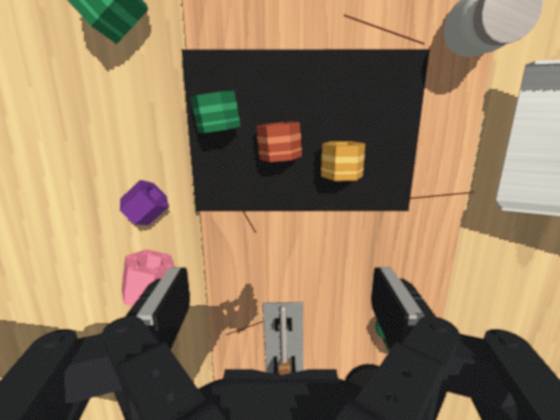

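The wrist view shows the rings at (217,110), (280,141) and (343,160), and the rod at (283,335) aligned nearly with world y.

```bash
python3 - <<'E'
from h import *
f=load('wr');W=cloud(f);h=hsv(f);X,Y,Z=W[...,0],W[...,1],W[...,2]
for k,c,(lo,hi) in [('green',(.4417,.0105),(50,90)),('red',(.5145,-.023),(0,14)),('yellow',(.593,-.0463),(17,32))]:
    m=(h[...,0]>=lo)&(h[...,0]<=hi)&(h[...,1]>100)&(np.hypot(X-c[0],Y-c[1])<.045)&(Z>.025)&(Z<.08)
    P=W[m]; zt=np.percentile(P[:,2],95); T=P[P[:,2]>zt-.003][:,:2].astype(np.float32)
    print(k,m.sum(),zt,cv2.minAreaRect(T))
# rod: pixel row-wise width in holder region
for v in range(300,375,6):
    r=slice(262,304); print(v,W[v,283].round(4),h[v,270],h[v,283],h[v,296])
for n in ['scene','side','wr']:
    f=load(n);W=cloud(f);h=hsv(f);X,Y,Z=W[...,0],W[...,1],W[...,2]
    m=(abs(X-.52)<.05)&(abs(Y+.37)<.05)&(Z>.075)&(Z<.125)&(h[...,0]<20)&(h[...,1]>90); P=W[m]
    if len(P): print(n,'handle',len(P),P.min(0),P.max(0),np.median(P,0))
    if len(P): T=P[P[:,2]>np.percentile(P[:,2],97)-.004]; print(cv2.minAreaRect(T[:,:2].astype(np.float32)),np.percentile(P[:,2],97))
    m=(abs(X-.52)<.03)&(Y>-.35)&(Y<-.25)&(Z>.030)&(Z<.045)&(h[...,1]<110)&(h[...,2]>90); P=W[m]
    if len(P)>5: print(n,'rod',len(P),P.min(0),P.max(0),np.median(P,0),np.polyfit(P[:,1],P[:,0],1))
E
```

```text
green 1619 0.06311636146849996 ((0.4404892027378082, 0.011662816628813744), (0.02816244214773178, 0.03998058661818504), 8.394665718078613)
red 1553 0.06301705167514753 ((0.5142435431480408, -0.02193772979080677), (0.02823788672685623, 0.04017087072134018), 5.766604423522949)
yellow 1539 0.06303197141116104 ((0.5916728973388672, -0.04509870707988739), (0.028470370918512344, 0.04033152386546135), 0.3202638626098633)
300 [ 0.5193 -0.2593  0.0179] [ 14 115 226] [ 14 111 228] [ 14 115 222]
306 [ 0.5193 -0.2626  0.0281] [ 30  12 145] [ 18  22 152] [ 23  14 145]
312 [ 0.5192 -0.2692  0.0333] [ 34  12 147] [ 14  30 180] [ 26  12 145]
318 [ 0.5192 -0.2798  0.033 ] [ 30  12 144] [ 17  26 179] [ 26  12 146]
324 [ 0.5193 -0.2895  0.0342] [ 30   8 126] [ 16  27 178] [ 30   9 145]
330 [ 0.5193 -0.3011  0.033 ] [ 26  14 145] [ 17  28 174] [ 25  11 144]
336 [ 0.5193 -0.3117  0.0334] [ 26  12 147] [ 15  27 173] [ 25  11 145]
342 [ 0.5193 -0.3223  0.0338] [ 39  12 149] [ 15  27 171] [ 21  12 146]
348 [ 0.5193 -0.3336  0.0337] [ 30  11 145] [ 16  29 166] [ 38  14 146]
354 [ 0.5194 -0.3448  0.0338] [ 26
[... 513 characters left out ...]
0 [ 0.49866971 -0.34852935  0.03006623] [ 0.52832395 -0.26395987  0.0429796 ] [ 0.52149218 -0.31269776  0.03372145] [-0.03316312  0.51074219]
side handle 89 [ 0.51385209 -0.39087949  0.07501959] [ 0.53019433 -0.35823846  0.11216756] [ 0.52161453 -0.36574584  0.10083366]
((0.5220221281051636, -0.37487930059432983), (0.03215044364333153, 0.01275467500090599), 87.52620697021484) 0.1106219801782987
side rod 34 [ 0.51656363 -0.34809564  0.03034001] [ 0.52365842 -0.26173275  0.03495129] [ 0.52039362 -0.30395928  0.03218071] [-0.02645402  0.51215606]
wr rod 269 [ 0.50748316 -0.34979456  0.03003805] [ 0.53267871 -0.26217782  0.04173109] [ 0.52070251 -0.30087247  0.03279075] [-0.01465409  0.51623025]
```

send_rows(
  steps=[
    {"translation": [-4,0.1,1],"delta_rot": [0,0,0],"jaw": 8.5},
    {"translation": [-8.5,0.2,2],"delta_rot": [0,0,0],"jaw": 8.5},
    {"translation": [-13,0.3,3.5],"delta_rot": [0,0,0],"jaw": 8.5},
    {"translation": [-18,0.4,5],"delta_rot": [0,0,0],"jaw": 8.5},
    {"translation": [-23,0.5,6.5],"delta_rot": [0,0,0],"jaw": 8.5},
    {"translation": [-27,0.6,7.5],"delta_rot": [0,0,0],"jaw": 8.5},
    {"translation": [-30,0.7,8],"delta_rot": [0,0,-0.025],"jaw": 8.5},
    {"translation": [-31.8,0.7,8],"delta_rot": [0,0,-0.025],"jaw": 8.5},
  ],
)

```text
time: 2.6
tool_pos: [0.5218, -0.3775, 0.2182]
tool_rot: [-0.002, 0.698, 0.716, -0.0]
contact_force: [-0.6, 0.7, 0.2]
gripper_width: 0.995
grasp_force: 0.0
```

```bash
python3 - <<'E'
from h import *
grab('wrist');grab('wrist');grab('wrist')
f=grab('wrist'); cv2.imwrite('pics/w2.png',f['pixels']); np.savez('wq0.npz',**f)
W=cloud(f);h=hsv(f);X,Y,Z=W[...,0],W[...,1],W[...,2]
m=(abs(X-.52)<.03)&(abs(Y+.377)<.03)&(Z>.1)&(Z<.118); P=W[m]; print('top',len(P),cv2.minAreaRect(P[:,:2].astype(np.float32)),np.median(P[:,2]))
m=(abs(X-.52)<.012)&(Y>-.35)&(Y<-.26)&(Z>.0305)&(Z<.036)&(h[...,0]<22)&(h[...,1]>18); P=W[m]; print('rod',len(P),P.min(0),P.max(0),np.median(P,0),np.polyfit(P[:,1],P[:,0],1))
go([.522,-.3775,.22],np.pi/2+.025)
E
```

```text
top 737 ((0.5219253897666931, -0.37636834383010864), (0.015417106449604034, 0.03030550666153431), 1.6392725706100464) 0.10960476204585608
rod 746 [ 0.51244782 -0.34980431  0.03051668] [ 0.52461087 -0.26239189  0.03567324] [ 0.51984601 -0.30412441  0.03296315] [-0.02633516  0.51183992]
at [ 0.5231 -0.3752  0.2207] yaw 1.5987 -> t [-0.23 -0.12  0.07] r [ 0.    -0.     0.003]
```

View pics/w2.png

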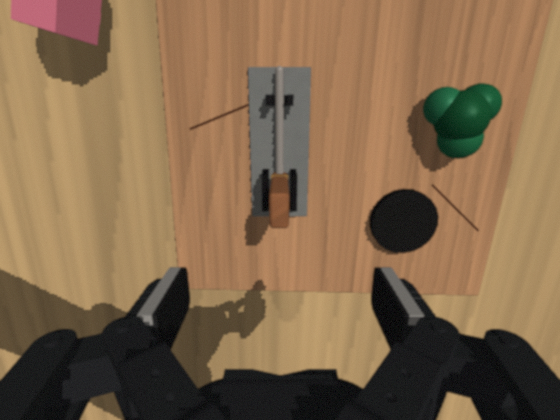

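The wrist view shows the handle top at (280,200) and the rod straight up at column 280, centred on the gripper. I'll descend and grip.

send_rows(
  steps=[
    {"translation": [0,0,2],"delta_rot": [0,0,0],"jaw": 8.5},
    {"translation": [0,0,4.5],"delta_rot": [0,0,0],"jaw": 8.5},
    {"translation": [0,0,7],"delta_rot": [0,0,0],"jaw": 8.5},
    {"translation": [0,0,9.5],"delta_rot": [0,0,0],"jaw": 7},
    {"translation": [0,0,11.5],"delta_rot": [0,0,0],"jaw": 6},
    {"translation": [0,0,13],"delta_rot": [0,0,0],"jaw": 5},
    {"translation": [0,0,13.7],"delta_rot": [0,0,0],"jaw": 4},
    {"translation": [0,0,13.7],"delta_rot": [0,0,0],"jaw": 4},
  ],
)

```text
time: 3.6
tool_pos: [0.5228, -0.3748, 0.0827]
tool_rot: [-0.001, 0.697, 0.717, 0.0]
contact_force: [0.1, -0.5, 0.1]
gripper_width: 0.467
grasp_force: 0.0
```

```bash
python3 - <<'E'
from h import *
for i in range(4): grab('wrist')
go([.522,-.377,.083],np.pi/2+.027)
print(state()['contact_force'])
E
```

```text
at [ 0.5237 -0.3764  0.085 ] yaw 1.5989 -> t [-0.06 -0.17  0.2 ] r [0.002 0.002 0.001]
[ 0.21646388 -0.68805772  0.80719529]
```

send_rows(
  steps=[
    {"translation": [-0.1,0,0],"delta_rot": [0,0,0],"jaw": 2.5},
    {"translation": [-0.1,0,0],"delta_rot": [0,0,0],"jaw": 1.8},
    {"translation": [-0.1,0,0],"delta_rot": [0,0,0],"jaw": 1.2},
    {"translation": [-0.1,0,0],"delta_rot": [0,0,0],"jaw": 0.8},
    {"translation": [-0.1,0,0],"delta_rot": [0,0,0],"jaw": 0.8},
    {"translation": [-0.1,0,0],"delta_rot": [0,0,0],"jaw": 0.8},
    {"translation": [-0.1,0,0],"delta_rot": [0,0,0],"jaw": 0.8},
    {"translation": [-0.1,0,0],"delta_rot": [0,0,0],"jaw": 0.8},
  ],
)

```text
time: 4.6
tool_pos: [0.5232, -0.3772, 0.084]
tool_rot: [0.001, 0.697, 0.717, -0.0]
contact_force: [0.3, -1.2, 5.1]
gripper_width: 0.183
grasp_force: 58.8
```

send_rows(
  steps=[
    {"translation": [0,0,-0.5],"delta_rot": [0,0,0],"jaw": 0.8},
    {"translation": [0,0,-1.5],"delta_rot": [0,0,0],"jaw": 0.8},
    {"translation": [0,0,-3],"delta_rot": [0,0,0],"jaw": 0.8},
    {"translation": [0,0,-4.5],"delta_rot": [0,0,0],"jaw": 0.8},
    {"translation": [0,0,-6],"delta_rot": [0,0,0],"jaw": 0.8},
    {"translation": [0,0,-7.2],"delta_rot": [0,0,0],"jaw": 0.8},
    {"translation": [0,0,-8],"delta_rot": [0,0,0],"jaw": 0.8},
    {"translation": [0,0,-8],"delta_rot": [0,0,0],"jaw": 0.8},
  ],
)

```text
time: 5.4
tool_pos: [0.5236, -0.3774, 0.1655]
tool_rot: [0.002, 0.697, 0.717, 0.0]
contact_force: [0.3, 0.3, -1.1]
gripper_width: 0.179
grasp_force: 58.4
```

```bash
cat >> h.py <<'E'
import json
def cmd(): return np.array(json.load(open('cmd.json')))   # commanded x,y,z,yaw
def adv(*moves):
    """apply (dx,dy,dz cm, rz) last rows of calls to the commanded pose"""
    c=cmd()
    for dx,dy,dz,r in moves:
        a,b=np.cos(c[3]),np.sin(c[3]); c=c+[(a*dx+b*dy)/100,(b*dx-a*dy)/100,-dz/100,-r]
    json.dump(list(c),open('cmd.json','w')); return c
def to(*targets):
    """chain of shifts from the commanded pose to targets (x,y,z,yaw)"""
    c=cmd()
    for p in targets:
        p=np.array(p); d=(p-c)[:3]*100; a,b=np.cos(c[3]),np.sin(c[3])
        print('  t',np.round([a*d[0]+b*d[1],b*d[0]-a*d[1],-d[2]],1),'rz',round(c[3]-p[3],3)); c=p
E
echo '[0.5223,-0.3755,0.083,1.5988]' > cmd.json
python3 - <<'E'
from h import *
print(adv((-.1,0,0,0),(0,0,-8,0)), state()['tool_pos'])
f=grab('wrist'); cv2.imwrite('pics/w3.png',f['pixels'])
W=cloud(f);h=hsv(f);X,Y,Z=W[...,0],W[...,1],W[...,2]
m=(abs(X-.52)<.015)&(Y>-.35)&(Y<-.22)&(Z>.095)&(Z<.13); P=W[m]; print('rod',len(P),P.min(0),P.max(0),np.median(P,0),np.polyfit(P[:,1],P[:,0],1),np.polyfit(P[:,1],P[:,2],1))
for n in ['scene','side']:
    f=grab(n); np.savez(n+'0.npz',**f); W=cloud(f);X,Y,Z=W[...,0],W[...,1],W[...,2]
    m=(abs(X-.52)<.03)&(Y>-.35)&(Y<-.22)&(Z>.095)&(Z<.13); P=W[m]; print(n,'rod',len(P),P.min(0),P.max(0),np.median(P,0),np.polyfit(P[:,1],P[:,0],1),np.polyfit(P[:,1],P[:,2],1))
E
```

```text
[ 0.522328   -0.37649961  0.163       1.5988    ] [ 0.5236178  -0.37743115  0.16549081]
rod 2357 [ 0.51593237 -0.34991491  0.1094043 ] [ 0.52598317 -0.26277398  0.11686658] [ 0.52105066 -0.301426    0.11406602] [-0.02772951  0.5126396 ] [-0.01069288  0.11068898]
scene rod 113 [ 0.51302226 -0.34944641  0.1065235 ] [ 0.52826381 -0.26451852  0.1202901 ] [ 0.52177085 -0.30692995  0.11285819] [-0.02342288  0.51470044] [-0.00238699  0.11191113]
side rod 58 [ 0.51621939 -0.34834847  0.10509847] [ 0.52534758 -0.26286034  0.1152023 ] [ 0.52029483 -0.30411496  0.11029302] [-0.02578044  0.51260563] [-0.02966795  0.10116325]
```

View pics/w3.png

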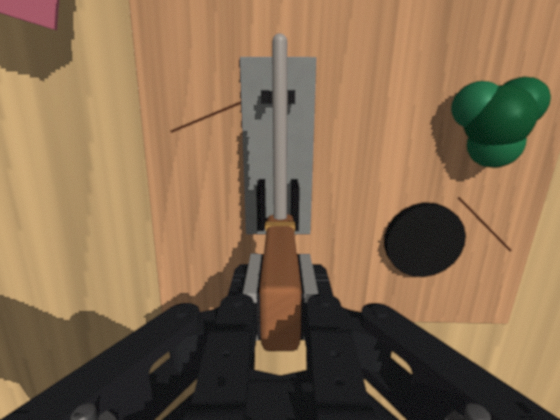

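The wrist view shows the rod lifted clear, with its tip at (280,40), straight in the jaws. Next I'll measure the rack, the fader and the rings again.

```bash
cat >> h.py <<'E'
HUE={'green':(50,90),'red':(0,14),'yellow':(17,32)}
def rings(f,box=(.4,.7,-.14,.09),zr=(.025,.08)):
    W=cloud(f);h=hsv(f);X,Y,Z=W[...,0],W[...,1],W[...,2]
    for k,(lo,hi) in HUE.items():
        m=(h[...,0]>=lo)&(h[...,0]<=hi)&(h[...,1]>130)&(X>box[0])&(X<box[1])&(Y>box[2])&(Y<box[3])&(Z>zr[0])&(Z<zr[1])
        n,l,s,_=cv2.connectedComponentsWithStats(m.astype(np.uint8))
        if n<2 or s[1:,4].max()<60: print(k,'not seen'); continue
        P=W[l==1+s[1:,4].argmax()]; zt=np.percentile(P[:,2],95); T=P[P[:,2]>zt-.004][:,:2].astype(np.float32)
        (c,wh,a)=cv2.minAreaRect(T)
        if wh[0]>wh[1]: a-=90
        print(k,len(P),'z',round(float(zt),4),'c',np.round(c,4),'size',np.round(wh,4),'bore turn',round(float(a),1))
E
python3 - <<'E'
from h import *
for n in ['scene','side']:
    f=load(n); print(n); rings(f)
    W=cloud(f);h=hsv(f);X,Y,Z=W[...,0],W[...,1],W[...,2]
    b=.002 if n=='scene' else 0
    m=(X>.35)&(X<.75)&(Y>.13)&(Y<.37)&(Z>.04)&(Z<.064)&(h[...,1]<80)
    m=cv2.morphologyEx(m.astype(np.uint8),cv2.MORPH_CLOSE,np.ones((7,7)))
    nn,l,s,_=cv2.connectedComponentsWithStats(m); i=1+s[1:,4].argmax()
    mm=(l==i)&(Z>.04)&(Z<.064); P=W[mm]; print('rack',len(P),cv2.minAreaRect(P[:,:2].astype(np.float32)),np.percentile(P[:,2],[5,50,95]))
    m=(X>.35)&(X<.7)&(Y>.3)&(Y<.5)&(h[...,2]<80)&(Z>.045); P=W[m]; T=P[P[:,2]>np.percentile(P[:,2],90)-.004]; print('fader top',len(T),cv2.minAreaRect(T[:,:2].astype(np.float32)),T[:,2].mean())
    m=(X>.35)&(X<.7)&(Y>.3)&(Y<.55)&((h[...,0]<8)|(h[...,0]>172))&(h[...,1]>150)&(Z>.015)&(Z<.04); P=W[m]; print('mark',len(P),P.min(0),P.max(0),P[P[:,2]>.026].mean(0))
    m=(X>.38)&(X<.7)&(Y>.34)&(Y<.45)&(h[...,1]<50)&(h[...,2]>110)&(Z>.025)&(Z<.04); P=W[m]; print('track',len(P),cv2.minAreaRect(P[:,:2].astype(np.float32)),np.median(P,0))
f=load('side'); c=f['pixels'][250:420,140:340]; cv2.imwrite('pics/rk.png',cv2.resize(c,None,fx=3.5,fy=3.5,interpolation=cv2.INTER_CUBIC))
E
```

```text
scene
green 263 z 0.0651 c [0.4419 0.0084] size [0.0284 0.038 ] bore turn 4.7
red 296 z 0.0654 c [ 0.5168 -0.0236] size [0.0325 0.0396] bore turn 0.9
yellow 290 z 0.0652 c [ 0.5921 -0.0471] size [0.0398 0.0313] bore turn -0.2
rack 2491 ((0.5532872080802917, 0.2528892159461975), (0.1538781225681305, 0.31158095598220825), 86.10582733154297) [0.04426019 0.04921521 0.05609978]
fader top 33 ((0.4696230888366699, 0.39486104249954224), (0.024789029732346535, 0.0215374156832695), 82.41539764404297) 0.0733864528144321
mark 43 [0.49407204 0.41836274 0.01543531] [0.51842069 0.43902854 0.03560557] [0.50662892 0.4315718  0.03030098]
track 472 ((0.504031240940094, 0.39301028847694397), (0.04268019273877144, 0.1709270477294922), 89.56256866455078) [0.52614041 0.38719208 0.03301069]
side
green 196 z 0.0628 c [0.4414 0.013 ] size [0.0258 0.0375] bore turn 5.8
red 416 z 0.062 c [ 0.5136 -0.0213] size [0.0289 0.044 ] bore turn 8.5
yellow 394 z 0.0617 c [ 0.5912 -0.0449] size [0.0436 0.0295] bore turn -1.7
rack 5836 ((0.5544060468673706, 0.2549065053462982), (0.15277619659900665, 0.3013365864753723), 86.05692291259766) [0.0426167  0.04634268 0.05312855]
fader top 150 ((0.46746841073036194, 0.3987119495868683), (0.019390162080526352, 0.02412334457039833), 1.368485450744629) 0.07083195156574375
mark 103 [0.49446081 0.42079228 0.01534906] [0.5164793  0.44191456 0.0315281 ] [0.50496141 0.43569598 0.02860438]
track 1560 ((0.5021684765815735, 0.3971698582172394), (0.03989933803677559, 0.16881798207759857), 89.20374298095703) [0.51057762 0.4028833  0.03063983]
```

View pics/rk.png

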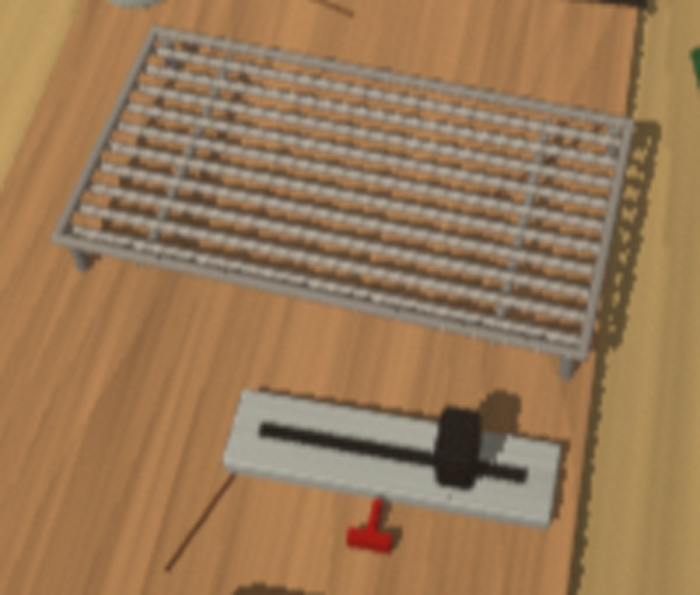

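The crop shows the rack's long bars running toward the robot, the fader grip at (455,445) and the red mark at (372,525). First ring is green.

```bash
cat >> h.py <<'E'
def thread(c,deg,z=.0935,pre=.165):
    y=np.radians(90+deg); u=np.array([np.cos(y),np.sin(y)]); a=np.array(c)-pre*u; b=np.array(c)-.07*u
    to([*a,.163,y],[*a,z,y],[*b,z,y],[*b,z+.07,y])
E
python3 -c "
from h import *
thread((.4405,.0117),8.4)"
```

```text
t [22.6 -5.1 -0. ] rz -0.119
  t [0. 0. 7.] rz 0.0
  t [ 9.5 -0.  -0. ] rz 0.0
  t [ 0.  0. -7.] rz 0.0
```

send_rows(
  steps=[
    {"translation": [2,-0.5,0],"delta_rot": [0,0,-0.01],"jaw": 0.8},
    {"translation": [6,-1.4,0],"delta_rot": [0,0,-0.03],"jaw": 0.8},
    {"translation": [10,-2.3,0],"delta_rot": [0,0,-0.05],"jaw": 0.8},
    {"translation": [14,-3.2,0],"delta_rot": [0,0,-0.08],"jaw": 0.8},
    {"translation": [18,-4.1,0],"delta_rot": [0,0,-0.1],"jaw": 0.8},
    {"translation": [21,-4.8,0],"delta_rot": [0,0,-0.119],"jaw": 0.8},
    {"translation": [22.6,-5.1,0],"delta_rot": [0,0,-0.119],"jaw": 0.8},
    {"translation": [22.6,-5.1,0],"delta_rot": [0,0,-0.119],"jaw": 0.8},
  ],
)

```text
time: 6.35
tool_pos: [0.465, -0.1508, 0.1626]
tool_rot: [-0.0, 0.653, 0.758, -0.0]
contact_force: [-0.1, -1.4, -1.2]
gripper_width: 0.182
grasp_force: 58.5
```

send_rows(
  steps=[
    {"translation": [0,0,0.5],"delta_rot": [0,0,0],"jaw": 0.8},
    {"translation": [0,0,1.5],"delta_rot": [0,0,0],"jaw": 0.8},
    {"translation": [0,0,3],"delta_rot": [0,0,0],"jaw": 0.8},
    {"translation": [0,0,4.5],"delta_rot": [0,0,0],"jaw": 0.8},
    {"translation": [0,0,5.8],"delta_rot": [0,0,0],"jaw": 0.8},
    {"translation": [0,0,6.6],"delta_rot": [0,0,0],"jaw": 0.8},
    {"translation": [0,0,7],"delta_rot": [0,0,0],"jaw": 0.8},
    {"translation": [0,0,7],"delta_rot": [0,0,0],"jaw": 0.8},
  ],
)

```text
time: 7.15
tool_pos: [0.4653, -0.1521, 0.0926]
tool_rot: [-0.001, 0.653, 0.757, -0.0]
contact_force: [0.0, -0.1, -0.2]
gripper_width: 0.183
grasp_force: 58.5
```

```bash
cat >> h.py <<'E'
def rod(f,w=.012):
    """rod seen along the commanded line: offsets in commanded tool axes"""
    c=cmd(); W=cloud(f); a,b=np.cos(c[3]),np.sin(c[3]); d=W-c[:3]
    s=d[...,0]*a+d[...,1]*b; l=d[...,0]*b-d[...,1]*a; z=d[...,2]+.053
    m=(s>.02)&(s<.125)&(abs(l)<w)&(abs(z)<.012); 
    if m.sum()<10: print('no rod'); return
    print('rod n',m.sum(),'tip',s[m].max().round(4),'lat fit',np.polyfit(s[m],l[m],1).round(4),'top fit',np.polyfit(s[m],z[m],1).round(4))
E
python3 - <<'E'
from h import *
print(adv((22.6,-5.1,0,-.119),(0,0,7,0)),state()['tool_pos'])
grab('wrist');grab('wrist')
for n in ['wrist','side']:
    f=grab(n); print(n); rod(f); rings(f); cv2.imwrite(f'pics/t1{n}.png',f['pixels'])
E
```

```text
[ 0.46501999 -0.15201622  0.093       1.7178    ] [ 0.46526496 -0.15214813  0.09255608]
wrist
rod n 2508 tip 0.1143 lat fit [-0.0008  0.0006] top fit [-0.0094  0.0031]
green not seen
red 5843 z 0.0628 c [ 0.5143 -0.0308] size [0.0304 0.0226] bore turn -84.8
yellow 5225 z 0.0622 c [ 0.5771 -0.0477] size [0.0161 0.043 ] bore turn 21.1
side
rod n 87 tip 0.1136 lat fit [-0.0094  0.0018] top fit [-0.0078  0.0018]
green 208 z 0.0629 c [0.4414 0.013 ] size [0.0257 0.039 ] bore turn 6.0
red 413 z 0.0621 c [ 0.5137 -0.0213] size [0.0298 0.0438] bore turn 4.8
yellow 395 z 0.0619 c [ 0.5917 -0.0451] size [0.0447 0.0302] bore turn -1.3
```

View pics/t1wrist.png

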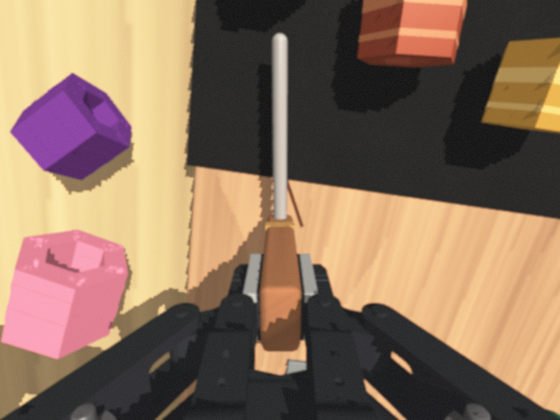

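The wrist view shows the rod straight up column 280 and just short of the green ring, so I'll thread it.

send_rows(
  steps=[
    {"translation": [0.5,0,0],"delta_rot": [0,0,0],"jaw": 0.8},
    {"translation": [1.5,0,0],"delta_rot": [0,0,0],"jaw": 0.8},
    {"translation": [3,0,0],"delta_rot": [0,0,0],"jaw": 0.8},
    {"translation": [4.5,0,0],"delta_rot": [0,0,0],"jaw": 0.8},
    {"translation": [6.2,0,0],"delta_rot": [0,0,0],"jaw": 0.8},
    {"translation": [7.8,0,0],"delta_rot": [0,0,0],"jaw": 0.8},
    {"translation": [9,0,0],"delta_rot": [0,0,0],"jaw": 0.8},
    {"translation": [9.5,0,0],"delta_rot": [0,0,0],"jaw": 0.8},
  ],
)

```text
time: 8.15
tool_pos: [0.4512, -0.0567, 0.0932]
tool_rot: [-0.0, 0.653, 0.758, -0.0]
contact_force: [-0.3, 0.2, -1.1]
gripper_width: 0.182
grasp_force: 58.5
```

```bash
python3 - <<'E'
from h import *
print(adv((9.5,0,0,0)),state()['tool_pos'],state()['contact_force'])
f=grab('side'); rings(f); c=f['pixels'][170:270,220:360]; cv2.imwrite('pics/t2.png',cv2.resize(c,None,fx=5,fy=5,interpolation=cv2.INTER_CUBIC))
E
```

```text
[ 0.45110489 -0.05804085  0.093       1.7178    ] [ 0.45122703 -0.0566809   0.09316741] [-0.33864405  0.18725832 -1.08105111]
green 237 z 0.0628 c [0.4414 0.0121] size [0.0257 0.0383] bore turn 6.1
red 419 z 0.0619 c [ 0.514  -0.0216] size [0.0289 0.0404] bore turn 2.1
yellow 391 z 0.0618 c [ 0.5914 -0.0451] size [0.0301 0.0444] bore turn 0.7
```

View pics/t2.png

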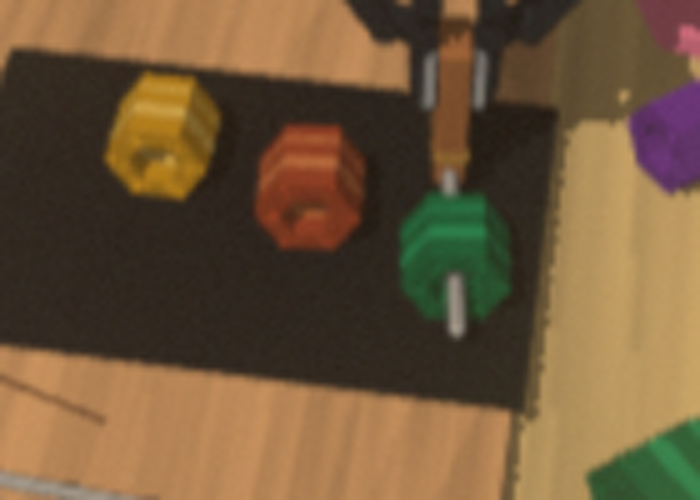

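The rod is through the green ring, with its tip visible at (457,335) in the crop. I'll lift and carry it.

```bash
cat >> h.py <<'E'
def place(s,d=.07,deg=86.,cen=(.554,.254)):
    y=np.radians(deg); u=np.array([np.cos(y),np.sin(y)]); v=np.array([-u[1],u[0]]); b=np.array(cen)+s*v-d*u
    c=cmd(); e=b-.13*u
    to([*c[:2],.183,c[3]],[*b,.183,y],[*b,.124,y],[*e,.124,y],[*e,.20,y])
E
python3 -c "
from h import *
place(.066,.0705)"
```

```text
t [ 0.  0. -9.] rz 0.0
  t [23.9  6.8 -0. ] rz 0.217
  t [0.  0.  5.9] rz 0.0
  t [-13.  -0.  -0.] rz 0.0
  t [ 0.   0.  -7.6] rz 0.0
```

send_rows(
  steps=[
    {"translation": [0,0,-0.3],"delta_rot": [0,0,0],"jaw": 0.8},
    {"translation": [0,0,-0.8],"delta_rot": [0,0,0],"jaw": 0.8},
    {"translation": [0,0,-1.6],"delta_rot": [0,0,0],"jaw": 0.8},
    {"translation": [0,0,-3],"delta_rot": [0,0,0],"jaw": 0.8},
    {"translation": [0,0,-5],"delta_rot": [0,0,0],"jaw": 0.8},
    {"translation": [0,0,-7],"delta_rot": [0,0,0],"jaw": 0.8},
    {"translation": [0,0,-8.5],"delta_rot": [0,0,0],"jaw": 0.8},
    {"translation": [0,0,-9],"delta_rot": [0,0,0],"jaw": 0.8},
  ],
)

```text
time: 9.0
tool_pos: [0.4529, -0.0589, 0.1863]
tool_rot: [0.002, 0.653, 0.757, 0.001]
contact_force: [0.4, -0.2, -1.8]
gripper_width: 0.176
grasp_force: 58.6
```

send_rows(
  steps=[
    {"translation": [0.3,0.1,0],"delta_rot": [0,0,0],"jaw": 0.8},
    {"translation": [1,0.3,0],"delta_rot": [0,0,0],"jaw": 0.8},
    {"translation": [2.2,0.6,0],"delta_rot": [0,0,0],"jaw": 0.8},
    {"translation": [3.8,1.1,0],"delta_rot": [0,0,0],"jaw": 0.8},
    {"translation": [5.8,1.6,0],"delta_rot": [0,0,0],"jaw": 0.8},
    {"translation": [7.8,2.2,0],"delta_rot": [0,0,0],"jaw": 0.8},
    {"translation": [9.9,2.8,0],"delta_rot": [0,0,0],"jaw": 0.8},
    {"translation": [12,3.4,0],"delta_rot": [0,0,0],"jaw": 0.8},
  ],
)

```text
time: 9.8
tool_pos: [0.467, 0.0673, 0.1821]
tool_rot: [-0.001, 0.653, 0.757, -0.001]
contact_force: [0.5, -0.8, -2.0]
gripper_width: 0.177
grasp_force: 58.5
```

send_rows(
  steps=[
    {"translation": [2.2,0.6,0],"delta_rot": [0,0,0.02],"jaw": 0.8},
    {"translation": [4.4,1.3,0],"delta_rot": [0,0,0.06],"jaw": 0.8},
    {"translation": [6.6,1.9,0],"delta_rot": [0,0,0.1],"jaw": 0.8},
    {"translation": [8.5,2.4,0],"delta_rot": [0,0,0.15],"jaw": 0.8},
    {"translation": [10.1,2.9,0],"delta_rot": [0,0,0.19],"jaw": 0.8},
    {"translation": [11.2,3.2,0],"delta_rot": [0,0,0.21],"jaw": 0.8},
    {"translation": [11.7,3.3,0],"delta_rot": [0,0,0.217],"jaw": 0.8},
    {"translation": [11.9,3.4,0],"delta_rot": [0,0,0.217],"jaw": 0.8},
  ],
)

```text
time: 10.6
tool_pos: [0.4832, 0.1889, 0.1824]
tool_rot: [-0.0, 0.731, 0.682, -0.001]
contact_force: [-0.3, 0.5, -1.6]
gripper_width: 0.176
grasp_force: 58.5
```

```bash
python3 - <<'E'
from h import *
print(adv((0,0,-9,0),(23.9,6.8,0,.217)),state()['tool_pos'])
place(.066,.0705)
f=grab('side'); rings(f,(.35,.8,.1,.4),(.05,.16)); rod(f)
E
```

```text
[0.48336399 0.18834168 0.183      1.5008    ] [0.48315855 0.18890673 0.18236111]
  t [ 0.  0. -0.] rz 0.0
  t [-0. -0. -0.] rz -0.0
  t [0.  0.  5.9] rz 0.0
  t [-13.  -0.  -0.] rz 0.0
  t [ 0.   0.  -7.6] rz 0.0
green 164 z 0.1425 c [0.4866 0.2572] size [0.0287 0.0271] bore turn -1.1
red not seen
yellow not seen
rod n 367 tip 0.1152 lat fit [ 0.0053 -0.0011] top fit [-0.0189  0.0077]
```

send_rows(
  steps=[
    {"translation": [0,0,0.8],"delta_rot": [0,0,0],"jaw": 0.8},
    {"translation": [0,0,2],"delta_rot": [0,0,0],"jaw": 0.8},
    {"translation": [0,0,3.3],"delta_rot": [0,0,0],"jaw": 0.8},
    {"translation": [0,0,4.3],"delta_rot": [0,0,0],"jaw": 0.8},
    {"translation": [0,0,4.9],"delta_rot": [0,0,0],"jaw": 0.8},
    {"translation": [0,0,5.3],"delta_rot": [0,0,0],"jaw": 0.8},
    {"translation": [0,0,5.6],"delta_rot": [0,0,0],"jaw": 0.8},
    {"translation": [0,0,5.9],"delta_rot": [0,0,0],"jaw": 0.8},
  ],
)

```text
time: 11.45
tool_pos: [0.4844, 0.1882, 0.1247]
tool_rot: [0.0, 0.731, 0.682, 0.001]
contact_force: [-0.4, 1.2, -1.2]
gripper_width: 0.181
grasp_force: 58.5
```

```bash
python3 - <<'E'
from h import *
print(adv((0,0,5.9,0)),state()['contact_force'])
grab('side');f=grab('side'); rings(f,(.35,.8,.1,.4),(.05,.16)); rod(f); rings(f)
c=f['pixels'][240:400,140:360]; cv2.imwrite('pics/p1.png',cv2.resize(c,None,fx=3.6,fy=3.6,interpolation=cv2.INTER_CUBIC))
E
```

```text
[0.48336399 0.18834168 0.124      1.5008    ] [-0.36380652  1.23601967 -1.19675787]
green 198 z 0.0927 c [0.4889 0.2588] size [0.0354 0.0273] bore turn -2.3
red 224 z 0.1497 c [0.4839 0.1898] size [0.0276 0.0146] bore turn -4.0
yellow not seen
rod n 124 tip 0.1147 lat fit [-0.002   0.0003] top fit [-0.0077  0.0004]
green not seen
red not seen
yellow 312 z 0.0619 c [ 0.5907 -0.0452] size [0.0407 0.0305] bore turn -2.8
```

View pics/p1.png

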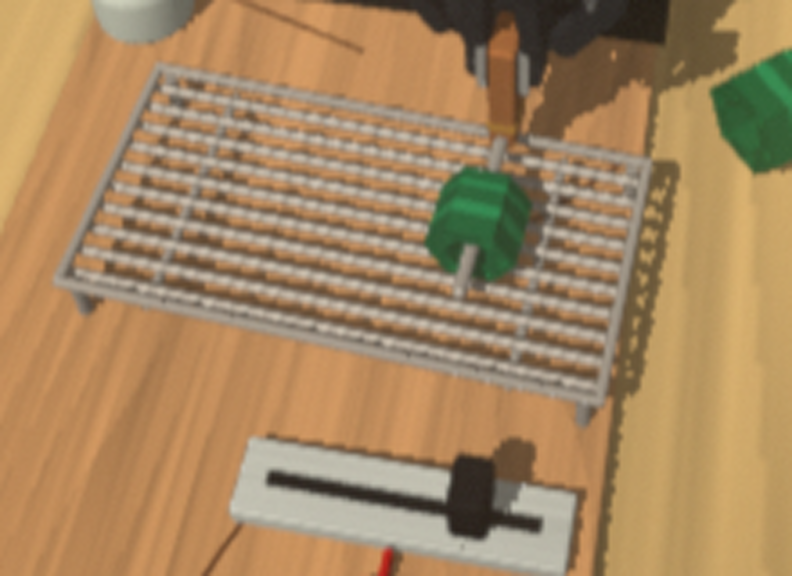

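Green is resting on the deck, with its top at 92.7 mm. I'll retract, rise and move toward the red ring.

send_rows(
  steps=[
    {"translation": [-0.5,0,0],"delta_rot": [0,0,0],"jaw": 0.8},
    {"translation": [-1.5,0,0],"delta_rot": [0,0,0],"jaw": 0.8},
    {"translation": [-3.2,0,0],"delta_rot": [0,0,0],"jaw": 0.8},
    {"translation": [-5.2,0,0],"delta_rot": [0,0,0],"jaw": 0.8},
    {"translation": [-7.5,0,0],"delta_rot": [0,0,0],"jaw": 0.8},
    {"translation": [-10,0,0],"delta_rot": [0,0,0],"jaw": 0.8},
    {"translation": [-12,0,0],"delta_rot": [0,0,0],"jaw": 0.8},
    {"translation": [-13,0,0],"delta_rot": [0,0,0],"jaw": 0.8},
  ],
)

```text
time: 12.35
tool_pos: [0.4748, 0.0566, 0.1246]
tool_rot: [0.0, 0.732, 0.681, 0.0]
contact_force: [0.6, 0.6, -1.0]
gripper_width: 0.18
grasp_force: 58.6
```

send_rows(
  steps=[
    {"translation": [0,0,-0.8],"delta_rot": [0,0,0],"jaw": 0.8},
    {"translation": [0,0,-2.4],"delta_rot": [0,0,0],"jaw": 0.8},
    {"translation": [0,0,-4],"delta_rot": [0,0,0],"jaw": 0.8},
    {"translation": [0,0,-5.5],"delta_rot": [0,0,0],"jaw": 0.8},
    {"translation": [0,0,-6.8],"delta_rot": [0,0,0],"jaw": 0.8},
    {"translation": [0,0,-7.4],"delta_rot": [0,0,0],"jaw": 0.8},
    {"translation": [0,0,-7.6],"delta_rot": [0,0,0],"jaw": 0.8},
    {"translation": [0,0,-7.6],"delta_rot": [0,0,0],"jaw": 0.8},
  ],
)

```text
time: 13.15
tool_pos: [0.4748, 0.0585, 0.2002]
tool_rot: [-0.0, 0.731, 0.682, -0.0]
contact_force: [-0.3, 0.1, -0.7]
gripper_width: 0.178
grasp_force: 58.6
```

```bash
python3 - <<'E'
from h import *
print(adv((-13,0,0,0),(0,0,-7.6,0)),state()['tool_pos'])
for n in ['side','scene','wrist']:
    f=grab(n); print(n); rings(f,(.4,.8,-.2,.4),(.025,.11))
rod(f)
thread((.5142,-.0219),5.8)
E
```

```text
[0.4742719  0.05866001 0.2        1.5008    ] [0.4747508  0.05850299 0.20018729]
side
green 83 z 0.093 c [0.489  0.2639] size [0.0158 0.0262] bore turn 80.9
red 371 z 0.0623 c [ 0.5136 -0.0216] size [0.0288 0.0423] bore turn 8.5
yellow 394 z 0.0621 c [ 0.5909 -0.0458] size [0.0292 0.0431] bore turn 1.2
scene
green 278 z 0.0948 c [0.4907 0.255 ] size [0.0388 0.0295] bore turn -8.0
red 299 z 0.0652 c [ 0.5165 -0.0239] size [0.0318 0.0401] bore turn 2.5
yellow 293 z 0.0651 c [ 0.5938 -0.0475] size [0.0399 0.0314] bore turn -3.6
wrist
green not seen
red 1493 z 0.0627 c [ 0.5159 -0.0215] size [0.0266 0.0416] bore turn 8.2
yellow 2302 z 0.0626 c [ 0.591 -0.045] size [0.0302 0.0418] bore turn 0.4
rod n 2516 tip 0.1145 lat fit [-0.0003 -0.0007] top fit [-0.0082  0.0016]
  t [-24.    7.4   3.7] rz -0.171
  t [0. 0. 7.] rz 0.0
  t [ 9.5  0.  -0. ] rz 0.0
  t [ 0.  0. -7.] rz 0.0
```

send_rows(
  steps=[
    {"translation": [-1.5,0.5,0],"delta_rot": [0,0,-0.01],"jaw": 0.8},
    {"translation": [-5,1.5,0],"delta_rot": [0,0,-0.03],"jaw": 0.8},
    {"translation": [-9.5,2.9,0.5],"delta_rot": [0,0,-0.06],"jaw": 0.8},
    {"translation": [-14,4.3,1.2],"delta_rot": [0,0,-0.1],"jaw": 0.8},
    {"translation": [-18.5,5.7,2.2],"delta_rot": [0,0,-0.13],"jaw": 0.8},
    {"translation": [-22,6.8,3],"delta_rot": [0,0,-0.16],"jaw": 0.8},
    {"translation": [-24,7.4,3.7],"delta_rot": [0,0,-0.171],"jaw": 0.8},
    {"translation": [-24,7.4,3.7],"delta_rot": [0,0,-0.171],"jaw": 0.8},
  ],
)

```text
time: 14.1
tool_pos: [0.5311, -0.1883, 0.1611]
tool_rot: [-0.002, 0.672, 0.741, -0.001]
contact_force: [0.0, -0.3, -1.5]
gripper_width: 0.182
grasp_force: 58.6
```

send_rows(
  steps=[
    {"translation": [0,0,0.5],"delta_rot": [0,0,0],"jaw": 0.8},
    {"translation": [0,0,1.5],"delta_rot": [0,0,0],"jaw": 0.8},
    {"translation": [0,0,3],"delta_rot": [0,0,0],"jaw": 0.8},
    {"translation": [0,0,4.5],"delta_rot": [0,0,0],"jaw": 0.8},
    {"translation": [0,0,5.8],"delta_rot": [0,0,0],"jaw": 0.8},
    {"translation": [0,0,6.6],"delta_rot": [0,0,0],"jaw": 0.8},
    {"translation": [0,0,7],"delta_rot": [0,0,0],"jaw": 0.8},
    {"translation": [0,0,7],"delta_rot": [0,0,0],"jaw": 0.8},
  ],
)

```text
time: 14.9
tool_pos: [0.5316, -0.186, 0.0926]
tool_rot: [-0.001, 0.671, 0.742, -0.0]
contact_force: [0.0, -0.5, -1.1]
gripper_width: 0.178
grasp_force: 58.6
```

```bash
python3 - <<'E'
from h import *
print(adv((-24,7.4,3.7,-.171),(0,0,7,0)),state()['tool_pos'])
for n in ['side','wrist']:
    f=grab(n); print(n); rings(f,(.4,.8,-.2,.4),(.025,.11)); rod(f)
thread((.5142,-.0219),5.8)
E
```

```text
[ 0.53130529 -0.18592779  0.093       1.6718    ] [ 0.53158857 -0.18600463  0.09257694]
side
green 140 z 0.0927 c [0.4884 0.2581] size [0.0304 0.0258] bore turn -6.5
red 412 z 0.0624 c [ 0.5136 -0.022 ] size [0.0286 0.0414] bore turn 8.5
yellow 388 z 0.0621 c [ 0.591  -0.0457] size [0.0429 0.03  ] bore turn -0.3
rod n 81 tip 0.1143 lat fit [-0.005   0.0002] top fit [-0.0023  0.0002]
wrist
green not seen
red 1624 z 0.1082 c [ 0.53   -0.1714] size [0.0158 0.0038] bore turn -82.0
yellow 3755 z 0.0626 c [ 0.5909 -0.0597] size [0.0306 0.0112] bore turn -89.6
rod n 2514 tip 0.1144 lat fit [-0.0003  0.0002] top fit [-0.0086  0.0026]
  t [-0. -0. -7.] rz -0.0
  t [0. 0. 7.] rz 0.0
  t [ 9.5  0.  -0. ] rz 0.0
  t [ 0.  0. -7.] rz 0.0
```

send_rows(
  steps=[
    {"translation": [0.5,0,0],"delta_rot": [0,0,0],"jaw": 0.8},
    {"translation": [1.5,0,0],"delta_rot": [0,0,0],"jaw": 0.8},
    {"translation": [3,0,0],"delta_rot": [0,0,0],"jaw": 0.8},
    {"translation": [4.5,0,0],"delta_rot": [0,0,0],"jaw": 0.8},
    {"translation": [6.2,0,0],"delta_rot": [0,0,0],"jaw": 0.8},
    {"translation": [7.8,0,0],"delta_rot": [0,0,0],"jaw": 0.8},
    {"translation": [9,0,0],"delta_rot": [0,0,0],"jaw": 0.8},
    {"translation": [9.5,0,0],"delta_rot": [0,0,0],"jaw": 0.8},
  ],
)

```text
time: 15.8
tool_pos: [0.522, -0.09, 0.0932]
tool_rot: [-0.0, 0.67, 0.742, -0.0]
contact_force: [0.6, 0.1, -1.7]
gripper_width: 0.182
grasp_force: 58.6
```

```bash
python3 - <<'E'
from h import *
print(adv((9.5,0,0,0)),state()['contact_force'])
f=grab('side'); rings(f,(.4,.8,-.1,.4),(.025,.11)); rod(f)
place(0)
E
```

```text
[ 0.52172625 -0.09141196  0.093       1.6718    ] [ 0.57682799  0.14568636 -1.65171912]
green 85 z 0.0925 c [0.4887 0.2628] size [0.0172 0.0247] bore turn 69.4
red 382 z 0.0621 c [ 0.5139 -0.0225] size [0.0289 0.0412] bore turn 8.2
yellow 396 z 0.062 c [ 0.5916 -0.0456] size [0.0294 0.042 ] bore turn 1.6
rod n 81 tip 0.1137 lat fit [-0.0082  0.0004] top fit [ 0.0152 -0.0025]
  t [ 0.  0. -9.] rz 0.0
  t [27.1  5.5 -0. ] rz 0.171
  t [0.  0.  5.9] rz 0.0
  t [-13.  -0.  -0.] rz 0.0
  t [ 0.   0.  -7.6] rz 0.0
```

send_rows(
  steps=[
    {"translation": [0,0,-0.3],"delta_rot": [0,0,0],"jaw": 0.8},
    {"translation": [0,0,-0.8],"delta_rot": [0,0,0],"jaw": 0.8},
    {"translation": [0,0,-1.6],"delta_rot": [0,0,0],"jaw": 0.8},
    {"translation": [0,0,-3],"delta_rot": [0,0,0],"jaw": 0.8},
    {"translation": [0,0,-5],"delta_rot": [0,0,0],"jaw": 0.8},
    {"translation": [0,0,-7],"delta_rot": [0,0,0],"jaw": 0.8},
    {"translation": [0,0,-8.5],"delta_rot": [0,0,0],"jaw": 0.8},
    {"translation": [0,0,-9],"delta_rot": [0,0,0],"jaw": 0.8},
  ],
)

```text
time: 16.65
tool_pos: [0.5236, -0.0923, 0.1864]
tool_rot: [0.002, 0.671, 0.742, 0.001]
contact_force: [0.3, -0.1, -2.4]
gripper_width: 0.179
grasp_force: 58.6
```

send_rows(
  steps=[
    {"translation": [0.4,0.1,0],"delta_rot": [0,0,0],"jaw": 0.8},
    {"translation": [1.2,0.2,0],"delta_rot": [0,0,0],"jaw": 0.8},
    {"translation": [2.5,0.5,0],"delta_rot": [0,0,0],"jaw": 0.8},
    {"translation": [4.3,0.9,0],"delta_rot": [0,0,0],"jaw": 0.8},
    {"translation": [6.5,1.3,0],"delta_rot": [0,0,0],"jaw": 0.8},
    {"translation": [8.8,1.8,0],"delta_rot": [0,0,0],"jaw": 0.8},
    {"translation": [11.1,2.3,0],"delta_rot": [0,0,0],"jaw": 0.8},
    {"translation": [13.5,2.7,0],"delta_rot": [0,0,0],"jaw": 0.8},
  ],
)

```text
time: 17.45
tool_pos: [0.5349, 0.0474, 0.1821]
tool_rot: [-0.001, 0.67, 0.742, -0.001]
contact_force: [0.7, -0.5, -2.1]
gripper_width: 0.178
grasp_force: 58.5
```

send_rows(
  steps=[
    {"translation": [2.5,0.5,0],"delta_rot": [0,0,0.02],"jaw": 0.8},
    {"translation": [5,1,0],"delta_rot": [0,0,0.05],"jaw": 0.8},
    {"translation": [7.4,1.5,0],"delta_rot": [0,0,0.09],"jaw": 0.8},
    {"translation": [9.6,2,0],"delta_rot": [0,0,0.12],"jaw": 0.8},
    {"translation": [11.4,2.4,0],"delta_rot": [0,0,0.15],"jaw": 0.8},
    {"translation": [12.7,2.6,0],"delta_rot": [0,0,0.165],"jaw": 0.8},
    {"translation": [13.3,2.7,0],"delta_rot": [0,0,0.171],"jaw": 0.8},
    {"translation": [13.6,2.8,0],"delta_rot": [0,0,0.171],"jaw": 0.8},
  ],
)

```text
time: 18.25
tool_pos: [0.5489, 0.1845, 0.1823]
tool_rot: [-0.0, 0.731, 0.682, -0.001]
contact_force: [-0.1, -1.2, -3.0]
gripper_width: 0.182
grasp_force: 58.5
```

```bash
python3 - <<'E'
from h import *
print(adv((0,0,-9,0),(27.1,5.5,0,.171)),state()['tool_pos'])
for n in ['side','scene']:
    f=grab(n); print(n);rings(f,(.4,.8,.15,.4),(.04,.16)); rod(f)
place(0)
E
```

```text
[0.54912046 0.18375264 0.183      1.5008    ] [0.54891813 0.18451588 0.18234842]
side
green 224 z 0.0928 c [0.4887 0.2595] size [0.0367 0.0271] bore turn -5.4
red 676 z 0.1418 c [0.5521 0.2541] size [0.0414 0.0301] bore turn -4.8
yellow not seen
rod n 349 tip 0.1159 lat fit [ 0.0038 -0.0011] top fit [-0.0331  0.0088]
scene
green not seen
red 328 z 0.1451 c [0.5559 0.2518] size [0.0388 0.0324] bore turn -3.2
yellow not seen
rod n 94 tip 0.1126 lat fit [-0.0152  0.0034] top fit [-0.0105  0.0047]
  t [ 0.  0. -0.] rz 0.0
  t [ 0. -0. -0.] rz -0.0
  t [0.  0.  5.9] rz 0.0
  t [-13.  -0.  -0.] rz 0.0
  t [ 0.   0.  -7.6] rz 0.0
```

send_rows(
  steps=[
    {"translation": [0,0,0.8],"delta_rot": [0,0,0],"jaw": 0.8},
    {"translation": [0,0,2],"delta_rot": [0,0,0],"jaw": 0.8},
    {"translation": [0,0,3.3],"delta_rot": [0,0,0],"jaw": 0.8},
    {"translation": [0,0,4.3],"delta_rot": [0,0,0],"jaw": 0.8},
    {"translation": [0,0,4.9],"delta_rot": [0,0,0],"jaw": 0.8},
    {"translation": [0,0,5.3],"delta_rot": [0,0,0],"jaw": 0.8},
    {"translation": [0,0,5.6],"delta_rot": [0,0,0],"jaw": 0.8},
    {"translation": [0,0,5.9],"delta_rot": [0,0,0],"jaw": 0.8},
  ],
)

```text
time: 19.15
tool_pos: [0.5502, 0.1836, 0.1248]
tool_rot: [0.0, 0.731, 0.682, 0.001]
contact_force: [-0.3, -0.7, -0.8]
gripper_width: 0.181
grasp_force: 58.6
```

```bash
python3 - <<'E'
from h import *
print(adv((0,0,5.9,0)),state()['contact_force'])
grab('side');f=grab('side'); rings(f,(.4,.8,.2,.4),(.04,.16)); rod(f)
E
```

```text
[0.54912046 0.18375264 0.124      1.5008    ] [-0.31851166 -0.69028118 -0.77768976]
green 234 z 0.0926 c [0.4889 0.2596] size [0.0379 0.0266] bore turn -3.7
red 619 z 0.0923 c [0.5522 0.2525] size [0.0417 0.029 ] bore turn -5.3
yellow not seen
rod n 125 tip 0.1141 lat fit [0.0063 0.0003] top fit [-0.0148  0.0012]
```

send_rows(
  steps=[
    {"translation": [-0.5,0,0],"delta_rot": [0,0,0],"jaw": 0.8},
    {"translation": [-1.5,0,0],"delta_rot": [0,0,0],"jaw": 0.8},
    {"translation": [-3.2,0,0],"delta_rot": [0,0,0],"jaw": 0.8},
    {"translation": [-5.2,0,0],"delta_rot": [0,0,0],"jaw": 0.8},
    {"translation": [-7.5,0,0],"delta_rot": [0,0,0],"jaw": 0.8},
    {"translation": [-10,0,0],"delta_rot": [0,0,0],"jaw": 0.8},
    {"translation": [-12,0,0],"delta_rot": [0,0,0],"jaw": 0.8},
    {"translation": [-13,0,0],"delta_rot": [0,0,0],"jaw": 0.8},
  ],
)

```text
time: 20.05
tool_pos: [0.5403, 0.0513, 0.1245]
tool_rot: [0.0, 0.732, 0.681, -0.0]
contact_force: [-0.2, -1.0, -1.6]
gripper_width: 0.178
grasp_force: 58.6
```

send_rows(
  steps=[
    {"translation": [0,0,-0.8],"delta_rot": [0,0,0],"jaw": 0.8},
    {"translation": [0,0,-2.4],"delta_rot": [0,0,0],"jaw": 0.8},
    {"translation": [0,0,-4],"delta_rot": [0,0,0],"jaw": 0.8},
    {"translation": [0,0,-5.5],"delta_rot": [0,0,0],"jaw": 0.8},
    {"translation": [0,0,-6.8],"delta_rot": [0,0,0],"jaw": 0.8},
    {"translation": [0,0,-7.4],"delta_rot": [0,0,0],"jaw": 0.8},
    {"translation": [0,0,-7.6],"delta_rot": [0,0,0],"jaw": 0.8},
    {"translation": [0,0,-7.6],"delta_rot": [0,0,0],"jaw": 0.8},
  ],
)

```text
time: 20.85
tool_pos: [0.5405, 0.0539, 0.2003]
tool_rot: [-0.0, 0.731, 0.682, -0.0]
contact_force: [-0.0, 0.1, -1.3]
gripper_width: 0.181
grasp_force: 58.6
```

```bash
python3 - <<'E'
from h import *
print(adv((-13,0,0,0),(0,0,-7.6,0)),state()['tool_pos'])
for n in ['side','scene','wrist']:
    f=grab(n); print(n); rings(f,(.4,.8,-.2,.4),(.025,.11))
rod(f)
thread((.5917,-.0451),0.3)
E
```

```text
[0.54002837 0.05407098 0.2        1.5008    ] [0.54053313 0.05392414 0.20029096]
side
green 175 z 0.0927 c [0.4882 0.2592] size [0.0347 0.0254] bore turn -2.3
red 662 z 0.0921 c [0.5528 0.2525] size [0.0417 0.0296] bore turn -4.2
yellow 332 z 0.0623 c [ 0.5914 -0.0456] size [0.0428 0.0306] bore turn -1.6
scene
green 253 z 0.0945 c [0.4911 0.2552] size [0.0398 0.0337] bore turn -7.0
red 320 z 0.0957 c [0.5553 0.25  ] size [0.0409 0.0312] bore turn -7.6
yellow 287 z 0.0651 c [ 0.5943 -0.047 ] size [0.0402 0.0336] bore turn -1.8
wrist
green not seen
red not seen
yellow 1376 z 0.0626 c [ 0.5934 -0.0442] size [0.026  0.0394] bore turn 0.2
rod n 2508 tip 0.1144 lat fit [-0.0004 -0.0007] top fit [-0.0088  0.0016]
  t [-26.    7.1   3.7] rz -0.075
  t [0. 0. 7.] rz 0.0
  t [ 9.5  0.  -0. ] rz 0.0
  t [ 0.  0. -7.] rz 0.0
```

send_rows(
  steps=[
    {"translation": [-1.5,0.4,0],"delta_rot": [0,0,0],"jaw": 0.8},
    {"translation": [-5.5,1.5,0],"delta_rot": [0,0,-0.01],"jaw": 0.8},
    {"translation": [-10,2.7,0.5],"delta_rot": [0,0,-0.03],"jaw": 0.8},
    {"translation": [-15,4.1,1.2],"delta_rot": [0,0,-0.045],"jaw": 0.8},
    {"translation": [-20,5.5,2.2],"delta_rot": [0,0,-0.06],"jaw": 0.8},
    {"translation": [-24,6.6,3],"delta_rot": [0,0,-0.075],"jaw": 0.8},
    {"translation": [-26,7.1,3.7],"delta_rot": [0,0,-0.075],"jaw": 0.8},
    {"translation": [-26,7.1,3.7],"delta_rot": [0,0,-0.075],"jaw": 0.8},
  ],
)

```text
time: 21.8
tool_pos: [0.5922, -0.2136, 0.1612]
tool_rot: [-0.001, 0.707, 0.707, -0.001]
contact_force: [0.4, 0.5, -1.0]
gripper_width: 0.176
grasp_force: 58.6
```

send_rows(
  steps=[
    {"translation": [0,0,0.5],"delta_rot": [0,0,0],"jaw": 0.8},
    {"translation": [0,0,1.5],"delta_rot": [0,0,0],"jaw": 0.8},
    {"translation": [0,0,3],"delta_rot": [0,0,0],"jaw": 0.8},
    {"translation": [0,0,4.5],"delta_rot": [0,0,0],"jaw": 0.8},
    {"translation": [0,0,5.8],"delta_rot": [0,0,0],"jaw": 0.8},
    {"translation": [0,0,6.6],"delta_rot": [0,0,0],"jaw": 0.8},
    {"translation": [0,0,7],"delta_rot": [0,0,0],"jaw": 0.8},
    {"translation": [0,0,7],"delta_rot": [0,0,0],"jaw": 0.8},
  ],
)

```text
time: 22.6
tool_pos: [0.5929, -0.2103, 0.0925]
tool_rot: [-0.001, 0.705, 0.709, -0.0]
contact_force: [0.8, 0.9, -1.5]
gripper_width: 0.181
grasp_force: 58.6
```

```bash
python3 - <<'E'
from h import *
print(adv((-26,7.1,3.7,-.075),(0,0,7,0)),state()['tool_pos'])
for n in ['side']:
    f=grab(n); print(n); rings(f,(.4,.8,-.2,.4),(.025,.11)); rod(f)
thread((.5917,-.0451),0.3)
E
```

```text
[ 0.59267032 -0.21025803  0.093       1.5758    ] [ 0.59294499 -0.2103146   0.09249298]
side
green 194 z 0.0929 c [0.4884 0.2586] size [0.0356 0.0262] bore turn -3.3
red 662 z 0.0921 c [0.5527 0.2522] size [0.042  0.0297] bore turn -4.5
yellow 393 z 0.0621 c [ 0.5908 -0.0458] size [0.0424 0.0313] bore turn -2.9
rod n 76 tip 0.1163 lat fit [-0.0062 -0.0005] top fit [-0.0072  0.0003]
  t [ 0. -0. -7.] rz -0.0
  t [0. 0. 7.] rz 0.0
  t [ 9.5  0.  -0. ] rz 0.0
  t [ 0.  0. -7.] rz 0.0
```

send_rows(
  steps=[
    {"translation": [0.5,0,0],"delta_rot": [0,0,0],"jaw": 0.8},
    {"translation": [1.5,0,0],"delta_rot": [0,0,0],"jaw": 0.8},
    {"translation": [3,0,0],"delta_rot": [0,0,0],"jaw": 0.8},
    {"translation": [4.5,0,0],"delta_rot": [0,0,0],"jaw": 0.8},
    {"translation": [6.2,0,0],"delta_rot": [0,0,0],"jaw": 0.8},
    {"translation": [7.8,0,0],"delta_rot": [0,0,0],"jaw": 0.8},
    {"translation": [9,0,0],"delta_rot": [0,0,0],"jaw": 0.8},
    {"translation": [9.5,0,0],"delta_rot": [0,0,0],"jaw": 0.8},
  ],
)

```text
time: 23.45
tool_pos: [0.5927, -0.1138, 0.0932]
tool_rot: [-0.0, 0.705, 0.709, -0.0]
contact_force: [0.9, -0.9, -0.8]
gripper_width: 0.185
grasp_force: 58.6
```

```bash
python3 - <<'E'
from h import *
print(adv((9.5,0,0,0)),state()['contact_force'])
f=grab('side'); rings(f,(.4,.8,-.1,.4),(.025,.11)); rod(f)
place(-.066)
E
```

```text
[ 0.59219497 -0.11525922  0.093       1.5758    ] [ 0.88267916 -0.94033354 -0.8078538 ]
green 184 z 0.0926 c [0.4883 0.259 ] size [0.0354 0.0261] bore turn -6.7
red 661 z 0.0922 c [0.5532 0.2522] size [0.0407 0.0297] bore turn -5.8
yellow 370 z 0.062 c [ 0.5906 -0.0455] size [0.0438 0.0302] bore turn -0.8
rod n 81 tip 0.117 lat fit [-0.0137  0.0016] top fit [ 0.0027 -0.0014]
  t [ 0.  0. -9.] rz 0.0
  t [29.5  2.4 -0. ] rz 0.075
  t [0.  0.  5.9] rz 0.0
  t [-13.  -0.  -0.] rz 0.0
  t [ 0.   0.  -7.6] rz 0.0
```

send_rows(
  steps=[
    {"translation": [0,0,-0.3],"delta_rot": [0,0,0],"jaw": 0.8},
    {"translation": [0,0,-0.8],"delta_rot": [0,0,0],"jaw": 0.8},
    {"translation": [0,0,-1.6],"delta_rot": [0,0,0],"jaw": 0.8},
    {"translation": [0,0,-3],"delta_rot": [0,0,0],"jaw": 0.8},
    {"translation": [0,0,-5],"delta_rot": [0,0,0],"jaw": 0.8},
    {"translation": [0,0,-7],"delta_rot": [0,0,0],"jaw": 0.8},
    {"translation": [0,0,-8.5],"delta_rot": [0,0,0],"jaw": 0.8},
    {"translation": [0,0,-9],"delta_rot": [0,0,0],"jaw": 0.8},
  ],
)

```text
time: 24.3
tool_pos: [0.594, -0.1162, 0.1866]
tool_rot: [0.002, 0.705, 0.709, 0.001]
contact_force: [-0.1, -0.7, -2.1]
gripper_width: 0.179
grasp_force: 58.6
```

send_rows(
  steps=[
    {"translation": [0.4,0,0],"delta_rot": [0,0,0],"jaw": 0.8},
    {"translation": [1.3,0.1,0],"delta_rot": [0,0,0],"jaw": 0.8},
    {"translation": [2.8,0.2,0],"delta_rot": [0,0,0],"jaw": 0.8},
    {"translation": [4.8,0.4,0],"delta_rot": [0,0,0],"jaw": 0.8},
    {"translation": [7.2,0.6,0],"delta_rot": [0,0,0],"jaw": 0.8},
    {"translation": [9.7,0.8,0],"delta_rot": [0,0,0],"jaw": 0.8},
    {"translation": [12.2,1,0],"delta_rot": [0,0,0],"jaw": 0.8},
    {"translation": [14.7,1.2,0],"delta_rot": [0,0,0],"jaw": 0.8},
  ],
)

```text
time: 25.1
tool_pos: [0.6032, 0.0339, 0.182]
tool_rot: [-0.001, 0.705, 0.709, -0.001]
contact_force: [-0.0, 0.4, -2.2]
gripper_width: 0.181
grasp_force: 58.6
```

send_rows(
  steps=[
    {"translation": [2.6,0.2,0],"delta_rot": [0,0,0.01],"jaw": 0.8},
    {"translation": [5.3,0.4,0],"delta_rot": [0,0,0.02],"jaw": 0.8},
    {"translation": [8,0.6,0],"delta_rot": [0,0,0.035],"jaw": 0.8},
    {"translation": [10.4,0.8,0],"delta_rot": [0,0,0.05],"jaw": 0.8},
    {"translation": [12.4,1,0],"delta_rot": [0,0,0.065],"jaw": 0.8},
    {"translation": [13.8,1.1,0],"delta_rot": [0,0,0.075],"jaw": 0.8},
    {"translation": [14.5,1.2,0],"delta_rot": [0,0,0.075],"jaw": 0.8},
    {"translation": [14.8,1.2,0],"delta_rot": [0,0,0.075],"jaw": 0.8},
  ],
)

```text
time: 25.9
tool_pos: [0.6145, 0.1808, 0.1823]
tool_rot: [-0.0, 0.731, 0.683, -0.001]
contact_force: [-0.4, 0.6, -2.9]
gripper_width: 0.181
grasp_force: 58.6
```

```bash
python3 - <<'E'
from h import *
print(adv((0,0,-9,0),(29.5,2.4,0,.075)),state()['tool_pos'])
for n in ['side','scene']:
    f=grab(n); print(n);rings(f,(.4,.8,.15,.4),(.04,.16)); rod(f)
place(-.066)
E
```

```text
[0.61471859 0.17985718 0.183      1.5008    ] [0.61453064 0.18084581 0.18228222]
side
green 200 z 0.0927 c [0.4885 0.2595] size [0.0348 0.0273] bore turn -4.6
red 667 z 0.092 c [0.5524 0.253 ] size [0.042  0.0303] bore turn -2.7
yellow 654 z 0.1416 c [0.6171 0.251 ] size [0.042  0.0313] bore turn -4.1
rod n 353 tip 0.1155 lat fit [ 0.0004 -0.0005] top fit [-0.0222  0.0081]
scene
green 107 z 0.0935 c [0.4967 0.2696] size [0.0105 0.0249] bore turn 50.2
red 86 z 0.0962 c [0.5621 0.2388] size [0.0301 0.0647] bore turn 51.4
yellow 335 z 0.1447 c [0.6191 0.2483] size [0.0395 0.031 ] bore turn -3.1
rod n 102 tip 0.1131 lat fit [0.0049 0.0011] top fit [0.0241 0.0034]
  t [ 0.  0. -0.] rz 0.0
  t [-0.  0. -0.] rz -0.0
  t [0.  0.  5.9] rz 0.0
  t [-13.  -0.  -0.] rz 0.0
  t [ 0.   0.  -7.6] rz 0.0
```

send_rows(
  steps=[
    {"translation": [0,0,0.8],"delta_rot": [0,0,0],"jaw": 0.8},
    {"translation": [0,0,2],"delta_rot": [0,0,0],"jaw": 0.8},
    {"translation": [0,0,3.3],"delta_rot": [0,0,0],"jaw": 0.8},
    {"translation": [0,0,4.3],"delta_rot": [0,0,0],"jaw": 0.8},
    {"translation": [0,0,4.9],"delta_rot": [0,0,0],"jaw": 0.8},
    {"translation": [0,0,5.3],"delta_rot": [0,0,0],"jaw": 0.8},
    {"translation": [0,0,5.6],"delta_rot": [0,0,0],"jaw": 0.8},
    {"translation": [0,0,5.9],"delta_rot": [0,0,0],"jaw": 0.8},
  ],
)

```text
time: 26.8
tool_pos: [0.6159, 0.1797, 0.1249]
tool_rot: [0.0, 0.731, 0.682, 0.001]
contact_force: [0.5, -0.6, -1.3]
gripper_width: 0.179
grasp_force: 58.6
```

send_rows(
  steps=[
    {"translation": [0,0,0],"delta_rot": [0,0,0],"jaw": 0.8},
    {"translation": [-0.5,0,0],"delta_rot": [0,0,0],"jaw": 0.8},
    {"translation": [-1.5,0,0],"delta_rot": [0,0,0],"jaw": 0.8},
    {"translation": [-3.5,0,0],"delta_rot": [0,0,0],"jaw": 0.8},
    {"translation": [-6,0,0],"delta_rot": [0,0,0],"jaw": 0.8},
    {"translation": [-9,0,0],"delta_rot": [0,0,0],"jaw": 0.8},
    {"translation": [-11.8,0,0],"delta_rot": [0,0,0],"jaw": 0.8},
    {"translation": [-13,0,0],"delta_rot": [0,0,0],"jaw": 0.8},
  ],
)

```text
time: 27.6
tool_pos: [0.6061, 0.0472, 0.1247]
tool_rot: [0.0, 0.732, 0.681, -0.0]
contact_force: [-0.3, 0.5, -0.8]
gripper_width: 0.179
grasp_force: 58.6
```

send_rows(
  steps=[
    {"translation": [0,0,-0.8],"delta_rot": [0,0,0],"jaw": 0.8},
    {"translation": [0,0,-2.4],"delta_rot": [0,0,0],"jaw": 0.8},
    {"translation": [0,0,-4],"delta_rot": [0,0,0],"jaw": 0.8},
    {"translation": [0,0,-5.5],"delta_rot": [0,0,0],"jaw": 0.8},
    {"translation": [0,0,-6.8],"delta_rot": [0,0,0],"jaw": 0.8},
    {"translation": [0,0,-7.4],"delta_rot": [0,0,0],"jaw": 0.8},
    {"translation": [0,0,-7.6],"delta_rot": [0,0,0],"jaw": 0.8},
    {"translation": [0,0,-7.6],"delta_rot": [0,0,0],"jaw": 0.8},
  ],
)

```text
time: 28.4
tool_pos: [0.6061, 0.0501, 0.2003]
tool_rot: [-0.0, 0.731, 0.682, -0.0]
contact_force: [0.2, 0.2, -0.4]
gripper_width: 0.176
grasp_force: 58.7
```

```bash
python3 - <<'E'
from h import *
print(adv((0,0,5.9,0),(-13,0,0,0),(0,0,-7.6,0)),state()['tool_pos'])
for n in ['side','scene']:
    f=grab(n); print(n);rings(f,(.4,.8,-.2,.4),(.025,.16))
to((.5223,-.3765,.2,1.5988),(.5223,-.3765,.083,1.5988))
E
```

```text
[0.6056265  0.05017551 0.2        1.5008    ] [0.60610469 0.05005527 0.20028123]
side
green 190 z 0.093 c [0.4885 0.2587] size [0.034  0.0257] bore turn -5.9
red 665 z 0.0919 c [0.5522 0.2525] size [0.0423 0.0301] bore turn -3.7
yellow 642 z 0.0922 c [0.6176 0.249 ] size [0.0417 0.0294] bore turn -1.3
scene
green 255 z 0.095 c [0.4913 0.2547] size [0.0288 0.038 ] bore turn 4.2
red 300 z 0.0951 c [0.5547 0.25  ] size [0.0388 0.0313] bore turn -0.2
yellow 336 z 0.0946 c [0.6203 0.2474] size [0.039  0.0341] bore turn -5.2
  t [-43.1  -5.3  -0. ] rz -0.098
  t [ 0.   0.  11.7] rz 0.0
```

All three rings are standing on the rack, about 65 mm apart. Now the rod goes back to its holder.

send_rows(
  steps=[
    {"translation": [-0.8,-0.1,0],"delta_rot": [0,0,0],"jaw": 0.8},
    {"translation": [-2.4,-0.3,0],"delta_rot": [0,0,0],"jaw": 0.8},
    {"translation": [-4.8,-0.6,0],"delta_rot": [0,0,0],"jaw": 0.8},
    {"translation": [-7.8,-1,0],"delta_rot": [0,0,0],"jaw": 0.8},
    {"translation": [-11,-1.3,0],"delta_rot": [0,0,0],"jaw": 0.8},
    {"translation": [-14.5,-1.8,0],"delta_rot": [0,0,0],"jaw": 0.8},
    {"translation": [-18,-2.2,0],"delta_rot": [0,0,0],"jaw": 0.8},
    {"translation": [-21.5,-2.6,0],"delta_rot": [0,0,0],"jaw": 0.8},
  ],
)

```text
time: 29.3
tool_pos: [0.564, -0.1652, 0.2]
tool_rot: [-0.0, 0.732, 0.682, -0.0]
contact_force: [0.6, -0.0, -1.3]
gripper_width: 0.179
grasp_force: 58.7
```

send_rows(
  steps=[
    {"translation": [-3.5,-0.4,0],"delta_rot": [0,0,-0.02],"jaw": 0.8},
    {"translation": [-7,-0.9,0],"delta_rot": [0,0,-0.04],"jaw": 0.8},
    {"translation": [-10.5,-1.3,0],"delta_rot": [0,0,-0.06],"jaw": 0.8},
    {"translation": [-14,-1.7,0],"delta_rot": [0,0,-0.08],"jaw": 0.8},
    {"translation": [-17.5,-2.2,0],"delta_rot": [0,0,-0.098],"jaw": 0.8},
    {"translation": [-20,-2.5,0],"delta_rot": [0,0,-0.098],"jaw": 0.8},
    {"translation": [-21.2,-2.7,0],"delta_rot": [0,0,-0.098],"jaw": 0.8},
    {"translation": [-21.6,-2.7,0],"delta_rot": [0,0,-0.098],"jaw": 0.8},
  ],
)

```text
time: 30.1
tool_pos: [0.5221, -0.3778, 0.1999]
tool_rot: [-0.0, 0.698, 0.716, -0.0]
contact_force: [1.1, 0.9, -0.3]
gripper_width: 0.182
grasp_force: 58.7
```

```bash
python3 - <<'E'
from h import *
print(adv((-43.1,-5.3,0,-.098)))
for i in range(3): print(pose()[0]); f=grab('wrist')
f=grab('wrist'); rod(f)
to((.5223,-.3765,.2,1.5988),(.5223,-.3765,.083,1.5988))
W=cloud(f);h=hsv(f);X,Y,Z=W[...,0],W[...,1],W[...,2]
m=(abs(X-.52)<.05)&(Y>-.42)&(Y<-.2)&(Z>.012)&(Z<.06)&(h[...,2]<75)&(h[...,1]<90)
P=W[m&(Z>.03)]; print('dark',len(P)); 
for lo,hi in [(-.40,-.355),(-.31,-.26)]:
    Q=P[(P[:,1]>lo)&(P[:,1]<hi)]; print(len(Q), Q.min(0) if len(Q) else '',Q.max(0) if len(Q) else '')
E
```

```text
[ 0.52261249 -0.3760623   0.2         1.5988    ]
[ 0.52206836 -0.37777035  0.19992575]
[ 0.52247636 -0.37731195  0.20001528]
[ 0.52288725 -0.37630709  0.2000261 ]
rod n 2530 tip 0.1152 lat fit [-0.0007 -0.0001] top fit [-0.0082  0.0024]
  t [-0. -0. -0.] rz 0.0
  t [ 0.   0.  11.7] rz 0.0
dark 799
639 [ 0.50439714 -0.39851914  0.03064431] [ 0.53853574 -0.35836142  0.05681447]
160 [ 0.50645835 -0.29712615  0.03872632] [ 0.53154803 -0.28752245  0.04293656]
```

send_rows(
  steps=[
    {"translation": [0,0,1],"delta_rot": [0,0,0],"jaw": 0.8},
    {"translation": [0,0,2.5],"delta_rot": [0,0,0],"jaw": 0.8},
    {"translation": [0,0,4.2],"delta_rot": [0,0,0],"jaw": 0.8},
    {"translation": [0,0,5.8],"delta_rot": [0,0,0],"jaw": 0.8},
    {"translation": [0,0,7],"delta_rot": [0,0,0],"jaw": 0.8},
    {"translation": [0,-0.05,7.8],"delta_rot": [0,0,0],"jaw": 0.8},
    {"translation": [0,-0.05,8.2],"delta_rot": [0,0,0],"jaw": 0.8},
    {"translation": [0,-0.05,8.2],"delta_rot": [0,0,0],"jaw": 0.8},
  ],
)

```text
time: 31.1
tool_pos: [0.5225, -0.3763, 0.1177]
tool_rot: [-0.0, 0.697, 0.717, -0.0]
contact_force: [-0.3, -0.7, -0.9]
gripper_width: 0.179
grasp_force: 58.7
```

send_rows(
  steps=[
    {"translation": [0,0,0.4],"delta_rot": [0,0,0],"jaw": 0.8},
    {"translation": [0,0,0.9],"delta_rot": [0,0,0],"jaw": 0.8},
    {"translation": [0,0,1.4],"delta_rot": [0,0,0],"jaw": 0.8},
    {"translation": [0,0,1.9],"delta_rot": [0,0,0],"jaw": 0.8},
    {"translation": [0,0,2.4],"delta_rot": [0,0,0],"jaw": 0.8},
    {"translation": [0,0,2.9],"delta_rot": [0,0,0],"jaw": 0.8},
    {"translation": [0,0,3.3],"delta_rot": [0,0,0],"jaw": 0.8},
    {"translation": [0,0,3.5],"delta_rot": [0,0,0],"jaw": 0.8},
  ],
)

```text
time: 31.9
tool_pos: [0.5227, -0.3764, 0.0839]
tool_rot: [-0.0, 0.697, 0.717, -0.0]
contact_force: [-3.3, 2.1, 10.1]
gripper_width: 0.18
grasp_force: 60.1
```

```bash
python3 - <<'E'
from h import *
print(adv((0,-.05,8.2,0),(0,0,3.5,0)),state()['contact_force'],state()['tool_pos'])
grab('wrist');f=grab('wrist'); rod(f); print(state()['contact_force'],state()['tool_pos'])
E
```

```text
[ 0.52211269 -0.3760763   0.083       1.5988    ] [-3.26851983  2.11373448 10.14701344] [ 0.52265184 -0.37637544  0.08394893]
rod n 7524 tip 0.125 lat fit [-0.0003  0.    ] top fit [-0.0092 -0.0028]
[-1.95808462  0.84095753  3.34361163] [ 0.52274657 -0.37640311  0.08401143]
```

send_rows(
  steps=[
    {"translation": [0,0,0],"delta_rot": [0,0,0],"jaw": 1.8},
    {"translation": [0,0,0],"delta_rot": [0,0,0],"jaw": 2.5},
    {"translation": [0,0,0],"delta_rot": [0,0,0],"jaw": 3.5},
    {"translation": [0,0,0],"delta_rot": [0,0,0],"jaw": 4.5},
    {"translation": [0,0,0],"delta_rot": [0,0,0],"jaw": 5},
    {"translation": [0,0,0],"delta_rot": [0,0,0],"jaw": 5},
    {"translation": [0,0,-0.5],"delta_rot": [0,0,0],"jaw": 5},
    {"translation": [0,0,-1.5],"delta_rot": [0,0,0],"jaw": 5},
  ],
)

```text
time: 32.8
tool_pos: [0.5222, -0.3759, 0.0978]
tool_rot: [-0.001, 0.697, 0.717, -0.0]
contact_force: [-0.0, -0.6, -0.5]
gripper_width: 0.592
grasp_force: 0.0
```

send_rows(
  steps=[
    {"translation": [0,0,-2],"delta_rot": [0,0,0],"jaw": 5},
    {"translation": [0,0,-4],"delta_rot": [0,0,0],"jaw": 5},
    {"translation": [0,0,-6],"delta_rot": [0,0,0],"jaw": 5},
    {"translation": [0,0,-8],"delta_rot": [0,0,0],"jaw": 5},
    {"translation": [0,0,-10],"delta_rot": [0,0,0],"jaw": 5},
    {"translation": [0,0,-11.5],"delta_rot": [0,0,0],"jaw": 5},
    {"translation": [0,0,-12.2],"delta_rot": [0,0,0],"jaw": 5},
    {"translation": [0,0,-12.2],"delta_rot": [0,0,0],"jaw": 5},
  ],
)

```text
time: 33.6
tool_pos: [0.5232, -0.3768, 0.222]
tool_rot: [0.001, 0.697, 0.717, 0.0]
contact_force: [1.1, 0.0, -0.2]
gripper_width: 0.589
grasp_force: 0.0
```

```bash
python3 - <<'E'
from h import *
print(adv((0,0,-1.5,0),(0,0,-12.2,0)))
for i in range(3): grab('wrist')
f=grab('wrist')
W=cloud(f);h=hsv(f);X,Y,Z=W[...,0],W[...,1],W[...,2]
m=(abs(X-.52)<.03)&(abs(Y+.377)<.03)&(Z>.1)&(Z<.118); P=W[m]; print('top',len(P),cv2.minAreaRect(P[:,:2].astype(np.float32)),np.median(P[:,2]))
m=(abs(X-.52)<.012)&(Y>-.35)&(Y<-.26)&(Z>.0305)&(Z<.036)&(h[...,0]<22)&(h[...,1]>18); P=W[m]; print('rod',len(P),P.min(0),P.max(0),np.median(P,0),np.polyfit(P[:,1],P[:,0],1),np.polyfit(P[:,1],P[:,2],1))
for n in ['side','scene']:
    f=grab(n); print(n); rings(f,(.4,.8,-.2,.4),(.025,.11)); cv2.imwrite(f'pics/f_{n}.png',f['pixels'])
    W=cloud(f);h=hsv(f);X,Y,Z=W[...,0],W[...,1],W[...,2]
    tm=(X>.38)&(X<.7)&(Y>.34)&(Y<.45)&(h[...,1]<50)&(h[...,2]>110)&(Z>.025)&(Z<.04); r=cv2.minAreaRect(W[tm][:,:2].astype(np.float32)); print('track',r)
    m=(X>.4)&(X<.6)&(Y>.36)&(Y<.44)&(h[...,2]<80)&(Z>.055); P=W[m]; T=P[P[:,2]>np.percentile(P[:,2],90)-.004]; print('fader',len(T),cv2.minAreaRect(T[:,:2].astype(np.float32)),T[:,2].mean())
    m=(X>.45)&(X<.56)&(Y>.40)&(Y<.47)&((h[...,0]<8)|(h[...,0]>172))&(h[...,1]>150)&(Z>.024); P=W[m].astype(np.float32); print('mark',len(P),cv2.minAreaRect(P[:,:2]))
    for y0 in np.arange(.414,.446,.004):
        Q=P[abs(P[:,1]-y0)<.002]
        if len(Q): print('  ',round(y0,3),Q[:,0].min(),Q[:,0].max(),len(Q))
E
```

```text
[ 0.52211269 -0.3760763   0.22        1.5988    ]
top 731 ((0.5226409435272217, -0.3748600482940674), (0.015299142338335514, 0.029092667624354362), 1.8499797582626343) 0.10956742572551402
rod 757 [ 0.51552102 -0.34996522  0.03050756] [ 0.52559575 -0.26144985  0.03551782] [ 0.52034968 -0.30328761  0.03295924] [-0.03480647  0.50978067] [-0.00751557  0.03060451]
side
green 198 z 0.093 c [0.4884 0.259 ] size [0.0345 0.026 ] bore turn -2.9
red 670 z 0.092 c [0.5523 0.2528] size [0.042  0.0303] bore turn -5.2
yellow 644 z 0.0918 c [0.6178 0.2491] size [0.0426 0.0292] bore turn -3.3
track ((0.5020853281021118, 0.3968413770198822), (0.040644824504852295, 0.16893169283866882), 88.9643325805664)
fader 145 ((0.4676404893398285, 0.3981230854988098), (0.024918697774410248, 0.01841207593679428), 87.65874481201172) 0.0709879468625904Traceback (most recent call last):
  File "<stdin>", line 13, in <module>
cv2.error: OpenCV(4.12.0) /io/opencv/modules/imgproc/src/convhull.cpp:143: error: (-215:Assertion failed) total >= 0 && (depth == CV_32F || depth == CV_32S) in function 'convexHull'
```

send_rows(
  steps=[
    {"translation": [1,0,-1],"delta_rot": [0,0,0],"jaw": 5},
    {"translation": [5,-0.2,-2.5],"delta_rot": [0,0,0],"jaw": 5},
    {"translation": [10,-0.4,-4],"delta_rot": [0,0,0],"jaw": 5},
    {"translation": [15,-0.6,-5.5],"delta_rot": [0,0,0],"jaw": 5},
    {"translation": [20,-0.8,-6.5],"delta_rot": [0,0,0],"jaw": 5},
    {"translation": [25,-1,-7],"delta_rot": [0,0,0],"jaw": 5},
    {"translation": [30,-1.2,-7],"delta_rot": [0,0,0.01],"jaw": 5},
    {"translation": [35,-1.5,-7],"delta_rot": [0,0,0.028],"jaw": 5},
  ],
)

```text
time: 34.65
tool_pos: [0.4978, -0.0304, 0.2914]
tool_rot: [0.001, 0.707, 0.707, 0.001]
contact_force: [0.8, 0.4, -1.0]
gripper_width: 0.587
grasp_force: 0.0
```

send_rows(
  steps=[
    {"translation": [5,0,0],"delta_rot": [0,0,0],"jaw": 5},
    {"translation": [10,0,0],"delta_rot": [0,0,0],"jaw": 5},
    {"translation": [15,0,0],"delta_rot": [0,0,0],"jaw": 5},
    {"translation": [20,0,0.2],"delta_rot": [0,0,0],"jaw": 5},
    {"translation": [25,0,0.5],"delta_rot": [0,0,0],"jaw": 5},
    {"translation": [30,0,0.8],"delta_rot": [0,0,0],"jaw": 5},
    {"translation": [34,0,1],"delta_rot": [0,0,0],"jaw": 5},
    {"translation": [37,0,1],"delta_rot": [0,0,0],"jaw": 5},
  ],
)

```text
time: 35.45
tool_pos: [0.497, 0.3401, 0.2801]
tool_rot: [-0.0, 0.706, 0.708, -0.0]
contact_force: [0.2, -0.6, -0.5]
gripper_width: 0.584
grasp_force: 0.0
```

```bash
cat > fm.py <<'E'
from h import *
def fader(f):
    W=cloud(f);h=hsv(f);X,Y,Z=W[...,0],W[...,1],W[...,2]; B=(X>.4)&(X<.62)&(Y>.35)&(Y<.47)
    P=W[B&(h[...,2]<80)&(Z>.062)&(Z<.08)]
    if len(P)>9: print('fader',len(P),cv2.minAreaRect(P[:,:2].astype(np.float32)),np.median(P,0))
    P=W[B&(h[...,1]<60)&(h[...,2]>100)&(Z>.026)&(Z<.038)]
    if len(P)>9: print('track',len(P),cv2.minAreaRect(P[:,:2].astype(np.float32)))
    m=B&((h[...,0]<8)|(h[...,0]>172))&(h[...,1]>140)
    P=W[m&(Z>.023)&(Z<.04)]
    if len(P)<9: print('no mark'); return
    print('mark',len(P),cv2.minAreaRect(P[:,:2].astype(np.float32)),np.median(P[:,2]))
    for y0 in np.arange(.41,.45,.004):
        Q=P[abs(P[:,1]-y0)<.002]
        if len(Q): print('  ',round(y0,3),Q[:,0].min().round(4),Q[:,0].max().round(4),len(Q))
E
python3 - <<'E'
from fm import *
print(adv((35,-1.5,-7,.028),(37,0,1,0)))
for i in range(3): grab('wrist')
for n in ['wrist','side','scene']:
    f=grab(n); print(n); fader(f)
    if n=='wrist': cv2.imwrite('pics/fw.png',f['pixels'])
E
```

```text
[0.49731721 0.34336647 0.28       1.5708    ]
wrist
fader 518 ((0.4679761230945587, 0.39764803647994995), (0.02752719819545746, 0.019992053508758545), 89.09703063964844) [0.46848006 0.39860274 0.07203028]
track 3980 ((0.5026482939720154, 0.39724498987197876), (0.04000907763838768, 0.16944114863872528), 89.09931945800781)
mark 161 ((0.5051653385162354, 0.43169739842414856), (0.02100551687180996, 0.020056983456015587), 89.3050537109375) 0.02984957176592866
   0.422 0.5043 0.5066 8
   0.426 0.5043 0.5066 12
   0.43 0.5042 0.5076 15
   0.434 0.5042 0.5076 13
   0.438 0.4953 0.5153 67
   0.442 0.4953 0.5153 46
side
fader 171 ((0.4668017327785492, 0.39884641766548157), (0.024462798610329628, 0.018511708825826645), 88.0003890991211) [0.46675394 0.40026175 0.07043927]
track 1663 ((0.5022338628768921, 0.3969622850418091), (0.04055866226553917, 0.16979360580444336), 89.06658172607422)
mark 81 ((0.5053444504737854, 0.43141043186187744), (0.019979827105998993, 0.02193818986415863), 89.65122985839844) 0.028314615808642755
   0.422 0.503 0.5069 5
   0.426 0.5031 0.5066 6
   0.43 0.5033 0.507 7
   0.434 0.4952 0.5132 10
   0.438 0.4944 0.5163 31
   0.442 0.4945 0.5156 22
scene
fader 59 ((0.4717409014701843, 0.3939369022846222), (0.025442810729146004, 0.019783785566687584), 80.36605072021484) [0.47301352 0.3922816  0.07108258]
track 459 ((0.5033658146858215, 0.39386653900146484), (0.042873792350292206, 0.170236736536026), 89.85977172851562)
mark 32 ((0.5041382312774658, 0.43153414130210876), (0.023112403228878975, 0.02044147253036499), 58.52568054199219) 0.030809847505459606
   0.418 0.5036 0.5085 3
   0.422 0.5068 0.5087 3
   0.426 0.5093 0.5093 1
   0.43 0.5005 0.508 6
   0.434 0.494 0.5186 12
   0.438 0.4968 0.5153 7
```

View pics/fw.png

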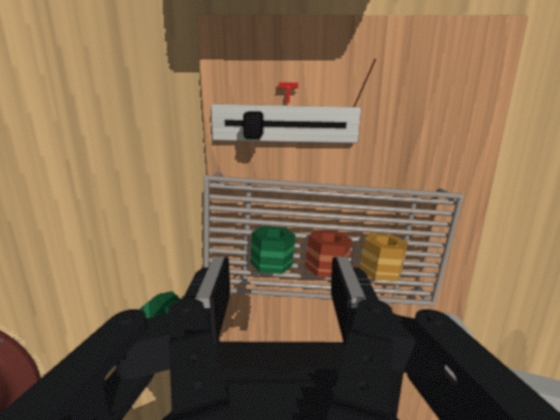

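The wrist view shows the fader at (253,125), the mark's bar at (288,95) and the three rings standing on the rack. First I'll check fan clearance.

```bash
python3 - <<'E'
from h import *
f=load('scene'); W=cloud(f);h=hsv(f);X,Y,Z=W[...,0],W[...,1],W[...,2]
m=(h[...,0]>100)&(h[...,0]<125)&(h[...,1]>90)&(Y>.3)&(X>.2); P=W[m]; print(len(P),np.nanpercentile(P,[1,50,99],axis=0))
to((.468,.3977,.14,1.555),(.468,.3977,.06,1.555),(.505,.3971,.06,1.555))
E
```

```text
3287 [[0.42965145 0.56161132 0.02707991]
 [0.58768695 0.58248542 0.15653538]
 [0.62187017 0.63609707 0.18435468]]
  t [ 5.4 -2.9 14. ] rz 0.016
  t [0. 0. 8.] rz 0.0
  t [-0.   3.7 -0. ] rz 0.0
```

Fan at y > 0.56, so there is room.

send_rows(
  steps=[
    {"translation": [0.5,-0.3,1],"delta_rot": [0,0,0],"jaw": 5},
    {"translation": [1.5,-0.8,3.5],"delta_rot": [0,0,0],"jaw": 5},
    {"translation": [2.8,-1.5,6.5],"delta_rot": [0,0,0.01],"jaw": 5},
    {"translation": [4,-2.1,9.5],"delta_rot": [0,0,0.016],"jaw": 5},
    {"translation": [4.8,-2.6,12],"delta_rot": [0,0,0.016],"jaw": 5},
    {"translation": [5.2,-2.8,13.5],"delta_rot": [0,0,0.016],"jaw": 5},
    {"translation": [5.4,-2.9,14],"delta_rot": [0,0,0.016],"jaw": 5},
    {"translation": [5.4,-2.9,14],"delta_rot": [0,0,0.016],"jaw": 5},
  ],
)

```text
time: 36.55
tool_pos: [0.4694, 0.3909, 0.14]
tool_rot: [-0.0, 0.713, 0.701, -0.0]
contact_force: [0.1, -0.9, 0.1]
gripper_width: 0.581
grasp_force: 0.0
```

send_rows(
  steps=[
    {"translation": [0,0,0.8],"delta_rot": [0,0,0],"jaw": 5},
    {"translation": [0,0,2.3],"delta_rot": [0,0,0],"jaw": 5},
    {"translation": [0,0,4],"delta_rot": [0,0,0],"jaw": 5},
    {"translation": [0,0,5.6],"delta_rot": [0,0,0],"jaw": 5},
    {"translation": [0,0,6.9],"delta_rot": [0,0,0],"jaw": 5},
    {"translation": [0,0,7.7],"delta_rot": [0,0,0],"jaw": 5},
    {"translation": [0,0,8],"delta_rot": [0,0,0],"jaw": 5},
    {"translation": [0,0,8],"delta_rot": [0,0,0],"jaw": 5},
  ],
)

```text
time: 37.35
tool_pos: [0.4693, 0.3912, 0.0598]
tool_rot: [-0.0, 0.713, 0.701, -0.0]
contact_force: [-0.4, 0.7, 0.7]
gripper_width: 0.587
grasp_force: 0.0
```

send_rows(
  steps=[
    {"translation": [0,0,0],"delta_rot": [0,0,0],"jaw": 4},
    {"translation": [0,0,0],"delta_rot": [0,0,0],"jaw": 3},
    {"translation": [0,0,0],"delta_rot": [0,0,0],"jaw": 2.5},
    {"translation": [0,0,0],"delta_rot": [0,0,0],"jaw": 2.1},
    {"translation": [0,0,0],"delta_rot": [0,0,0],"jaw": 1.8},
    {"translation": [0,0,0],"delta_rot": [0,0,0],"jaw": 1.8},
    {"translation": [0,0,0],"delta_rot": [0,0,0],"jaw": 1.8},
    {"translation": [0,0,0],"delta_rot": [0,0,0],"jaw": 1.8},
  ],
)

```text
time: 38.15
tool_pos: [0.4697, 0.3915, 0.061]
tool_rot: [0.0, 0.713, 0.701, 0.0]
contact_force: [-1.3, 0.2, 5.5]
gripper_width: 0.219
grasp_force: 51.4
```

send_rows(
  steps=[
    {"translation": [0,0.2,0],"delta_rot": [0,0,0],"jaw": 1.8},
    {"translation": [0,0.7,0],"delta_rot": [0,0,0],"jaw": 1.8},
    {"translation": [0,1.4,0],"delta_rot": [0,0,0],"jaw": 1.8},
    {"translation": [0,2.2,0],"delta_rot": [0,0,0],"jaw": 1.8},
    {"translation": [0,2.9,0],"delta_rot": [0,0,0],"jaw": 1.8},
    {"translation": [0,3.4,0],"delta_rot": [0,0,0],"jaw": 1.8},
    {"translation": [0,3.7,0],"delta_rot": [0,0,0],"jaw": 1.8},
    {"translation": [0,3.7,0],"delta_rot": [0,0,0],"jaw": 1.8},
  ],
)

```text
time: 38.95
tool_pos: [0.5074, 0.3909, 0.0609]
tool_rot: [0.0, 0.713, 0.701, 0.001]
contact_force: [0.4, -0.7, 4.8]
gripper_width: 0.224
grasp_force: 51.4
```

```bash
python3 - <<'E'
from fm import *
print(adv((5.4,-2.9,14,.016),(0,0,8,0),(0,3.7,0,0)))
for n in ['wrist','wrist','side']:
    f=grab(n); print(n,state()['tool_pos'],state()['contact_force']); fader(f)
E
```

```text
[0.50531227 0.39677452 0.06       1.5548    ]
wrist [0.50743916 0.39086354 0.06094339] [ 1.34979878 -0.61691773  3.61273716]
fader 3666 ((0.5085589289665222, 0.3969134986400604), (0.03703521192073822, 0.0339321605861187), 35.97786331176758) [0.50708949 0.39969633 0.07188194]
track 15235 ((0.5023975372314453, 0.39770030975341797), (0.040448110550642014, 0.1696980893611908), 89.1001968383789)
mark 817 ((0.5052700638771057, 0.4315008223056793), (0.022057315334677696, 0.02186734974384308), 89.055419921875) 0.02977923320862565
   0.422 0.5037 0.5069 45
   0.426 0.5038 0.507 48
   0.43 0.5034 0.507 58
   0.434 0.5034 0.5133 60
   0.438 0.4949 0.5163 317
   0.442 0.4945 0.5161 289
wrist [0.50738424 0.39086926 0.06093775] [0.77865625 0.47654565 4.4725674 ]
fader 3678 ((0.5085932612419128, 0.39665544033050537), (0.03719843551516533, 0.03423970192670822), 35.84535598754883) [0.50712007 0.39965766 0.07186093]
track 15239 ((0.502303421497345, 0.39775314927101135), (0.04050944745540619, 0.16929040849208832), 89.15851593017578)
mark 814 ((0.5055226683616638, 0.4316476285457611), (0.021923415362834
[... 160 characters left out ...]
5133 61
   0.438 0.4948 0.5163 320
   0.442 0.4948 0.5163 286
side [0.50724565 0.39087971 0.06092242] [ 0.64352531 -0.15509508  4.76349   ]
fader 192 ((0.5060456991195679, 0.39705944061279297), (0.029993392527103424, 0.03440835326910019), 50.779823303222656) [0.50756361 0.39904649 0.07028363]
track 1541 ((0.5021024346351624, 0.39692798256874084), (0.040457576513290405, 0.16927246749401093), 89.24542236328125)
mark 80 ((0.5048047304153442, 0.43133625388145447), (0.020421810448169708, 0.021878467872738838), 86.88639068603516) 0.028568610133425203
   0.422 0.503 0.5075 6
   0.426 0.5032 0.5063 5
   0.43 0.5032 0.5073 7
   0.434 0.4988 0.5063 8
   0.438 0.4946 0.5161 30
   0.442 0.4944 0.5154 24
```

send_rows(
  steps=[
    {"translation": [0,-0.1,0],"delta_rot": [0,0,0],"jaw": 1.8},
    {"translation": [0,-0.2,0],"delta_rot": [0,0,0],"jaw": 1.8},
    {"translation": [0,-0.25,0],"delta_rot": [0,0,0],"jaw": 1.8},
    {"translation": [0,-0.25,0],"delta_rot": [0,0,0],"jaw": 1.8},
    {"translation": [0,-0.25,0],"delta_rot": [0,0,0],"jaw": 2.5},
    {"translation": [0,-0.25,0],"delta_rot": [0,0,0],"jaw": 4},
    {"translation": [0,-0.25,0],"delta_rot": [0,0,0],"jaw": 5},
    {"translation": [0,-0.25,0],"delta_rot": [0,0,0],"jaw": 5},
  ],
)

```text
time: 39.9
tool_pos: [0.5033, 0.3905, 0.0595]
tool_rot: [-0.0, 0.713, 0.701, -0.001]
contact_force: [-0.1, -0.7, 0.1]
gripper_width: 0.589
grasp_force: 0.0
```

send_rows(
  steps=[
    {"translation": [0,0,-0.5],"delta_rot": [0,0,0],"jaw": 5},
    {"translation": [0,0,-2],"delta_rot": [0,0,0],"jaw": 5},
    {"translation": [0,0,-4],"delta_rot": [0,0,0],"jaw": 5},
    {"translation": [0,0,-6],"delta_rot": [0,0,0],"jaw": 5},
    {"translation": [0,0,-9],"delta_rot": [0,0,0],"jaw": 5},
    {"translation": [-2,0,-12],"delta_rot": [0,0,0],"jaw": 5},
    {"translation": [-4,0,-15],"delta_rot": [0,0,0],"jaw": 5},
    {"translation": [-5,0,-16],"delta_rot": [0,0,0],"jaw": 5},
  ],
)

```text
time: 40.7
tool_pos: [0.5049, 0.3407, 0.2262]
tool_rot: [0.001, 0.713, 0.701, 0.004]
contact_force: [1.1, 0.8, 0.5]
gripper_width: 0.587
grasp_force: 0.0
```

```bash
python3 - <<'E'
from fm import *
for i in range(3): grab('wrist')
for n in ['wrist','side','scene']:
    f=grab(n); print(n,state()['tool_pos']); fader(f); rings(f,(.4,.8,-.2,.4),(.025,.11))
cv2.imwrite('pics/end.png',f['pixels'])
E
```

```text
wrist [0.50266149 0.34074919 0.21940321]
fader 713 ((0.5043721795082092, 0.39743345975875854), (0.027072561904788017, 0.019833862781524658), 88.34442901611328) [0.50387661 0.39798079 0.07206929]
track 5389 ((0.502588152885437, 0.39723706245422363), (0.03915894031524658, 0.16920289397239685), 89.04055786132812)
mark 237 ((0.5055654048919678, 0.43108853697776794), (0.02141634374856949, 0.020717894658446312), 89.16698455810547) 0.029896816130052736
   0.422 0.5035 0.5064 15
   0.426 0.5035 0.5064 19
   0.43 0.5036 0.5074 21
   0.434 0.5037 0.5075 24
   0.438 0.4953 0.516 100
   0.442 0.4954 0.516 58
green 2426 z 0.0927 c [0.4884 0.2595] size [0.0394 0.0298] bore turn -2.7
red 1339 z 0.0924 c [0.5464 0.2539] size [0.0409 0.0161] bore turn -4.8
yellow 2363 z 0.0927 c [0.6171 0.2502] size [0.041  0.0294] bore turn -7.6
side [0.50226787 0.34075529 0.21841268]
fader 174 ((0.5037316679954529, 0.3981925845146179), (0.025156835094094276, 0.019621755927801132), 89.06005859375) [0.50294008 0.39982937 0.07047601]
track 1655 ((0.5021630525588989, 0.3966870605945587), (0.040611326694488525, 0.169326
[... 619 characters left out ...]
1715), (0.02157508209347725, 0.02732519991695881), 1.0364570617675781) [0.50945279 0.39131543 0.07070831]
track 451 ((0.5014784932136536, 0.39452406764030457), (0.04311763122677803, 0.17623163759708405), 88.65992736816406)
mark 35 ((0.5062788724899292, 0.43300488591194153), (0.019796576350927353, 0.025177933275699615), 29.31976890563965) 0.02976825835269899
   0.418 0.503 0.5085 3
   0.422 0.5053 0.5099 3
   0.426 0.5037 0.5126 6
   0.434 0.496 0.5165 13
   0.438 0.4915 0.5148 10
green 252 z 0.095 c [0.4922 0.2546] size [0.0289 0.0369] bore turn 4.8
red 301 z 0.0952 c [0.5551 0.25  ] size [0.0407 0.032 ] bore turn -6.1
yellow 340 z 0.0949 c [0.6212 0.247 ] size [0.0413 0.0311] bore turn -9.6
```

View pics/end.png

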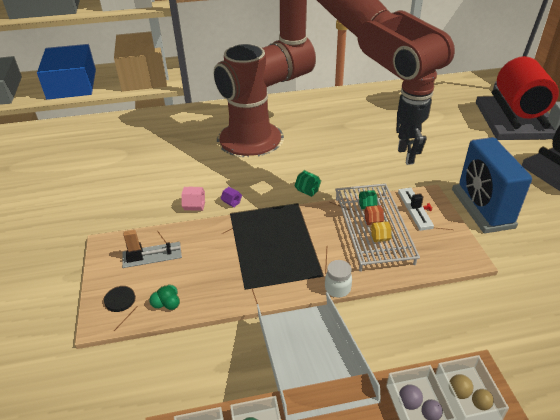

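The scene shows the rings standing on the rack, the rod home at (131,245), the mat empty and the fader level with the mark to within about 1 mm.

```bash
python3 -c "
from plant import *
print(job_done())"
```

```text
the job is handed in; nothing more can be done
None
```

The job is handed in: the green, red and yellow rings stand about 65 mm apart on the rack, the rod is back in its holder, and the fader is within about 1 mm of the red mark (the blue-grey ring was absent).

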